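Clamp a bracket in the welding fixture with a click wrench

ROBOT

A 7-joint arm with a two-finger parallel gripper is mounted at the origin on the work surface. World frame = base frame: x ahead of the robot, y to its left, z up, the work surface at z = 0. Lengths are in m, angles in rad, forces in N, time in s.
With the tool pointing down it reaches from about 0.4 to 0.85 m from the base axis. Payload 10.4 kg.
Tool frame: the origin (TCP) lies at the very end of the fingers, on their centre line; the grasp point (between the pads) lies 19 mm behind it (manip.grip_depth is the distance from the TCP to the grasp point, in m); z points along the fingers, x is the direction in which the jaws open and shut, and the axes are right-handed (so a half turn about z gives the same grasp; the last joint's range is limited). The gripper opens to 85 mm and grips with 20 to 120 N. Pads are 22 mm wide; open, the fingers measure 114 mm over their backs; the gripper's body (76 mm by 85 mm) begins 54 mm behind the grasp point. The pads swing forward as they close: fully open they stand 13 mm farther back than shut.
Start: joints at [1.208, 0.332, -0.065, 1.46, 0.022, 1.35, -0.088], TCP at [0.208, -0.589, 0.231] pointing down, gripper open.
Joint ranges: [-2.6, 2.6], [-0.5, 2.12], [-1.47, 1.34], [0.16, 2.42], [-1.27, 4.41], [0.06, 2.06], [-2.6, 2.6]. Speed limits (rad/s): [2.22, 2.22, 2.79, 2.79, 3.14, 3.14, 3.14].

INTERFACE

Orientations are given as a unit quaternion [x, y, z, w].
In Python, from workcell import manip, cams gives the robot as it stands. The module is installed in compiled form; this text tells all that it offers.
- The arm moves only by the tool move_arm, never from a script. Its arguments are lists of equal length, an entry for each row: "claw": the opening, from 0 (shut) to 1 (fully open); "dp": the shift along the tool's x, y, z as a fraction of full scale, a list of three; "turn": the turn, a rotation vector about the tool's x, y, z as a fraction of full scale, a list of three. A call has 1 to 8 rows; each row shifts and turns the commanded pose from where the row before left it, along the tool's axes as they then stand; what a row does not reach is not made up. Full scale, the value 1, is 200 mm for a shift and 45 degrees for a turn. A row lasts 1/12 s, in which the tool goes at most 41.7 mm and 7.16 degrees, less where a joint would pass 70% of its speed; a pose out of reach is approached as far as the arm can. A call with a number of a shift or a turn outside -1 to 1 is refused whole. A call with a gripper value outside its range is refused whole. The fingers move at their own pace and stop on an object; "grip_force" is the grip in N (left out, the last holds). Time passes only in rows, so rows that do not move let the fingers close. It gives the time, the measured TCP pose, the force and the opening at its end, in the units of the state.
- manip.get_obs(): the state, without advancing time (a new reading comes with each control period).
- cams.camera(name): name is "scene" or "top" or "wrist"; returns the picture (384x512x3 uint8, red, green, blue); there is no depth.
- cams.camera_info(name): a dict with "fx", "fy", "cx", "cy" (pixels), "pose" (4x4, takes a point from camera to world coordinates); the wrist camera has in their place "tool_from_camera" (4x4, takes a point from camera to tool coordinates, whose origin is the TCP and whose axes are the tool frame's). Camera axes: x right, y down, z forward; pixel columns grow to the right and rows downward; lengths in m; the calibration is good to about 2 mm. A picture is of the moment at which its call begins: read the wrist's pose just before it. camera_info takes no time and is no camera call.
- manip.hand_in(): hands the job in, once; it reports no verdict.
The state is a dict: "clock": time; "joint_pos": joint angles; "joint_velocities": joint speeds; "tau": joint torques, N m; "position": TCP position; "ee_rot": TCP orientation; "ft_force": force on the tool from outside, world axes, zero at the start; "torque": the same for the moment, N m; "grip_width": opening from 0.0 (shut) to 1.0 (fully open).
Only numpy, scipy, OpenCV 4.12 (cv2) and the standard library are available. Lean on these libraries where they do the work, as an engineer would, in place of code of your own. Each camera call takes 0.05 s, during which the arm holds its last target.

TASK

Slide the steel bracket along the fixture's guide rails until its end is flush against the stop under the clamp, without slamming or jamming it. Then tighten the clamp bolt: turn the click wrench that stands on it clockwise (seen from above) until its handle clearly breaks over at the hinge, about 10 degrees, without forcing the hinge on to its end stop near 19 degrees. Let the handle ease back straight, let go of everything, and leave the other things on the table where they are.

Things in the scene. Friction and masses are not known exactly. Their poses are not given: they have to be found in the camera images.
- fixture: fixed dark steel slab 100 x 360 x 15 mm on the table. Origin: on the table under the clamp bolt's axis; y runs along the slab (y = -80 to 280 mm). On it two guide rails along y from y = 35 to 280 mm, 64 mm apart inside, tops 29 mm above the table, and a strap clamp 36 mm wide, y = -63 to 63 mm, top 42.5 mm above the table, with the bolt in its middle; the wrench stands on the bolt
- stop: fixed steel bar 64 x 12 mm, 12.5 mm high, across the channel between the rails, partly under the strap. Origin: middle of the face that the bracket must touch, on the slab's top (15 mm above the table); its y axis is the fixture's y and points away from the stop, towards the bracket
- bracket: loose steel bracket (0.4 to 0.8 kg) on the slab between the rails (2 mm play each side): a flat 60 x 120 x 8 mm with an upright tab across it. Origin: centre of its underside; y along the 120 mm length, pointing away from the stop; z up. It starts 40 to 85 mm short of the stop and slides to it along its -y against about 3 N of friction
- bracket_end (a point): middle of the bracket's end face that must touch the stop, 4 mm above its underside
- bracket_tab (a point): grip point on the bracket's upright tab, 37 mm above the bracket's underside, 13 mm below the tab's top edge. The tab is 8 mm thick along the bracket's y, 50 mm wide along x, and stands 90 mm from the bracket end that touches the stop
- bolt (a point): point on the bolt's vertical axis, about which the whole wrench turns, at the wrench's centre-line height, 88 mm above the table. Turned clockwise, bolt and wrench meet a steady drag of about 0.7 N m (4 N at the grip) for 0.30 to 0.65 rad from the start, then stop hard: the bolt is tight. The angle is not known beforehand. Turned back, the wrench meets the same drag and only ratchets
- wrench_head: round steel head (42 mm diameter, 76 to 100 mm above the table) and socket of the click wrench, captive on the bolt, not to be lifted off. Origin on the bolt's axis at centre-line height; x points along the neck to the break-over hinge, 45 mm from the bolt's axis
- wrench_handle: straight level handle. Origin on the upright break-over hinge, 45 mm from the bolt's axis; x points to its far end, 190 mm away. In line with the head until the bolt is tight and the torque about the hinge passes 1.45 N m (12 N at the grip point); then it kinks clockwise relative to the head while the torque hardly rises (1.55 N m at 0.2 rad). Hard end at 0.33 rad. Let back, it springs straight
- wrench_grip (a point): middle of the handle's black rubber sleeve, 120 mm from the hinge (165 mm from the bolt's axis when straight), on the centre line 88 mm above the table. The sleeve is a level cylinder of 24 mm diameter, reaching 45 mm towards the hinge and 60 mm towards the end from here
- flat_bar: bystander: loose steel flat bar 180 x 50 x 8 mm on the table, origin under its centre
- chipping_hammer: bystander: loose hammer with a wooden handle, 240 mm long, lying on the table
- spacer: bystander: loose upright steel cylinder, 48 mm diameter, 45 mm high, origin under its centre
- square: bystander: loose L-shaped aluminium square, legs 120 and 103 mm long, 12 mm thick, lying on the table
Mind the look-alikes: they are no part of the job. Of the things that look like the bracket, the middle-sized one is meant.

How it is judged:
By the outcome, as a careful person would: the job done as asked, in the order asked, and still so for the second after the job is handed in, with the robot touching nothing.
It also fails if it takes over 69 s, if anything falls off the work surface, if the arm or the gripper's body presses on something with over 40 N, if the wrist force passes 120 N, or if a joint passes its speed limit or range.

## Working session

There is one attempt and no reset: what is moved stays moved. The work goes in short steps, Python scripts to look and compute and a tool call to move; the robot and the scene stay as the last step left them, time stands still between calls to the robot, and variables do not carry over. Pictures are saved under pics/ and viewed, and the job is handed in when it is done.

Besides the shell and the picture viewer there is one more tool, called as name(argument=value, ...), one argument or row to a line, values as JSON. move_arm: Moves the arm, as the interface text tells. Shift numbers are shares of 200 mm and turn numbers shares of 45 degrees, none past 1 either way. Its arguments: {"type":"object","properties":{"claw":{"type":"array","items":{"type":"number"}},"dp":{"type":"array","items":{"type":"array","items":{"type":"number"}}},"turn":{"type":"array","items":{"type":"array","items":{"type":"number"}}},"grip_force":{"type":"number"}},"required":["claw","dp","turn"]}

```bash
mkdir -p pics; python3 - <<'E'
from workcell import manip,cams
import cv2,numpy as np
o=manip.get_obs()
for k,v in o.items(): print(k,np.round(v,4))
print(manip.grip_depth)
for n in ["scene","top","wrist"]:
    im=cams.camera(n); cv2.imwrite(f"pics/{n}0.png",im[:,:,::-1])
    print(n,{k:np.round(v,4).tolist() for k,v in cams.camera_info(n).items()})
E
```

```text
clock 0.0
joint_pos [ 1.2084  0.3329 -0.0647  1.4609  0.0216  1.3499 -0.0885]
joint_velocities [-0.0009 -0.0008 -0.0014 -0.0009 -0.0007 -0.001  -0.0012]
tau [ 3.00000e-04 -6.25454e+01  4.90000e-02 -3.91591e+01  1.62000e-02
  1.01000e-02  0.00000e+00]
position [ 0.2082 -0.5889  0.2305]
ee_rot [ 8.165e-01 -5.774e-01 -6.000e-04 -4.000e-04]
ft_force [-0.599  -0.3283 -0.1254]
torque [0.0124 0.0006 0.0467]
grip_width 1.003
0.0187
scene {'fx': 469.1206, 'fy': 469.1206, 'cx': 249.1394, 'cy': 193.8869, 'pose': [[0.2715, 0.5064, -0.8184, 1.6747], [0.9622, -0.1251, 0.2418, -0.3507], [0.0201, -0.8532, -0.5212, 0.8232], [0.0, 0.0, 0.0, 1.0]]}
top {'fx': 427.1021, 'fy': 427.1021, 'cx': 257.0692, 'cy': 194.8666, 'pose': [[0.0159, -0.9859, 0.1666, 0.2952], [-0.9997, -0.0129, 0.0193, -0.0047], [-0.0169, -0.1669, -0.9858, 1.4472], [0.0, 0.0, 0.0, 1.0]]}
wrist {'fx': 326.1575, 'fy': 326.1575, 'cx': 258.3311, 'cy': 187.2732, 'tool_from_camera': [[1.0, 0.0009, 0.0015, -0.0006], [-0.0013, 0.9539, 0.3002, -0.0771], [-0.0011, -0.3002, 0.9539, -0.1429], [0.0, 0.0, 0.0, 1.0]]}
```

View pics/scene0.png

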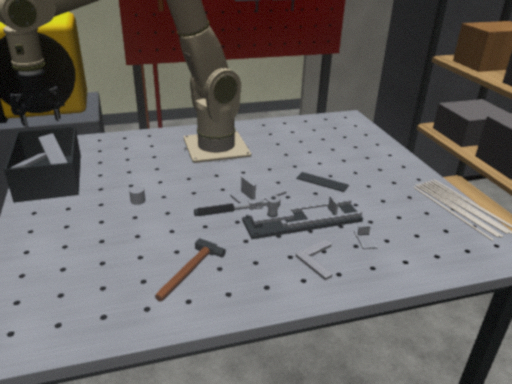

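View pics/top0.png

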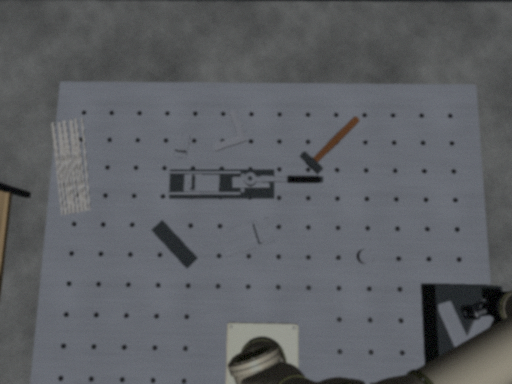

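View pics/wrist0.png

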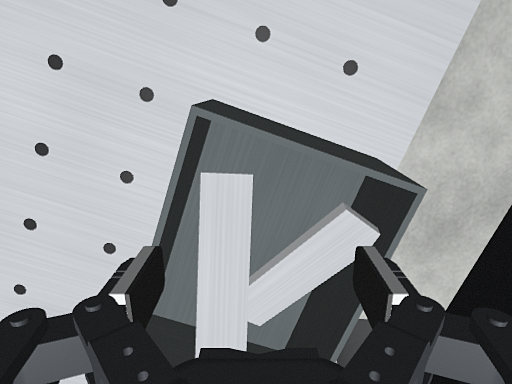

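Scene view: fixture with wrench around (300,215), handle toward the left at (215,209). Top view: fixture spans cols 168–275 at row ~184, bolt near (250,181), sleeve at cols 288–322 row 179. The wrist camera looks at the bin, so it shows nothing useful yet. I'll zoom in.

```bash
cat > h.py <<'E'
from workcell import manip,cams
import cv2,numpy as np
from scipy.spatial.transform import Rotation as R
def ray(n,u,v,T=None):
    i=cams.camera_info(n); P=np.array(i["pose"]) if T is None else T
    d=P[:3,:3]@np.array([(u-i["cx"])/i["fx"],(v-i["cy"])/i["fy"],1]); return P[:3,3],d/np.linalg.norm(d)
def onz(n,u,v,z,T=None):
    o,d=ray(n,u,v,T); return o+d*(z-o[2])/d[2]
def two(a,b):
    (o1,d1),(o2,d2)=a,b
    t=np.linalg.lstsq(np.c_[d1,-d2],o2-o1,rcond=None)[0]
    p,q=o1+t[0]*d1,o2+t[1]*d2; return (p+q)/2,np.linalg.norm(p-q)
def wT(o):
    T=np.eye(4);T[:3,:3]=R.from_quat(o["ee_rot"]).as_matrix();T[:3,3]=o["position"]
    return T@np.array(cams.camera_info("wrist")["tool_from_camera"])
def proj(n,p,T=None):
    i=cams.camera_info(n); P=np.array(i["pose"]) if T is None else T
    c=np.linalg.inv(P)@np.r_[p,1]; return c[0]/c[2]*i["fx"]+i["cx"],c[1]/c[2]*i["fy"]+i["cy"]
E
python3 - <<'E'
from h import *
a=cv2.imread("pics/top0.png")[160:205,160:330]; cv2.imwrite("pics/topz.png",cv2.resize(a,None,fx=4.6,fy=4.6,interpolation=cv2.INTER_CUBIC))
a=cv2.imread("pics/scene0.png")[165:245,185:375]; cv2.imwrite("pics/scz.png",cv2.resize(a,None,fx=4.2,fy=4.2,interpolation=cv2.INTER_CUBIC))
im=cv2.imread("pics/top0.png"); 
for u,v,z in [(250,180,.1),(288,179.5,.088),(322,179.5,.088),(168,184,.029),(275,184,.015)]: print(u,v,onz("top",u,v,z).round(3))
E
```

```text
250 180 [0.571 0.045 0.1  ]
288 179.5 [ 0.577 -0.078  0.088]
322 179.5 [ 0.578 -0.188  0.088]
168 184 [0.568 0.326 0.029]
275 184 [ 0.576 -0.037  0.015]
```

View pics/topz.png

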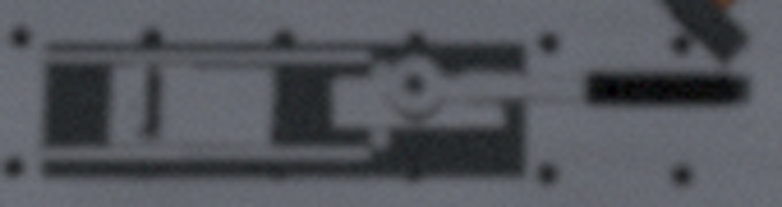

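View pics/scz.png

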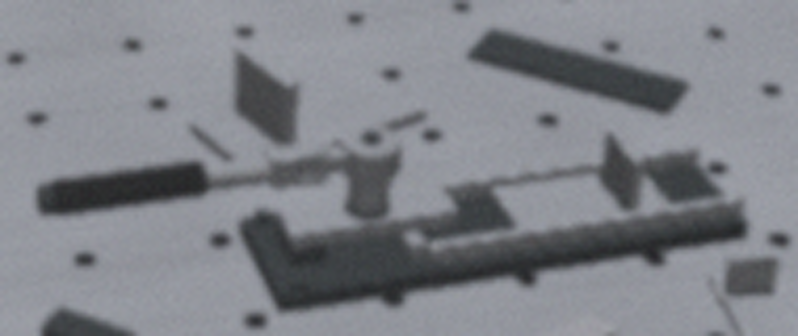

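```bash
cat >> h.py <<'E'
def down(yaw): # tool x at world angle yaw (deg), z down
    c,s=np.cos(np.radians(yaw)),np.sin(np.radians(yaw)); return R.from_matrix(np.array([[c,s,0],[s,-c,0],[0,0,-1.]]))
def plan(p,yaw,n,p0=None,yaw0=None):
    """rounded per-row dp/turn for a straight move with yaw change; starts from measured pose (or given)"""
    o=manip.get_obs(); r0=R.from_quat(o["ee_rot"]) if yaw0 is None else down(yaw0); p0=np.array(o["position"] if p0 is None else p0)
    x=r0.as_matrix()[:,0]; y0=np.degrees(np.arctan2(x[1],x[0])); dy=yaw-y0
    print("yaw0",y0.round(1),"dy",round(dy,1)); d=(np.array(p)-p0)/n
    for k in range(0,n,8):
        D=[];Tn=[]
        for j in range(k,min(n,k+8)):
            rr=down(y0+dy*j/n); D.append((rr.inv().apply(d)/.2).round(3).tolist()); Tn.append([0,0,round(-dy/n/45,4)])
        print(D);print(Tn)
E
python3 - <<'E'
from h import *
plan([.5,-.35,.3],-22.5,10)
plan([.52,.18,.3],90,16,[.5,-.35,.3],-22.5)
# lookalike tab
print(two(ray("scene",248,180),ray("top",256,230)))
for u,v in[(256,222),(260,244)]:print(onz("top",u,v,.05))
E
```

```text
yaw0 -70.5 dy 48.0
[[-0.064, -0.177, -0.035], [-0.049, -0.182, -0.035], [-0.034, -0.186, -0.035], [-0.018, -0.188, -0.035], [-0.002, -0.189, -0.035], [0.014, -0.188, -0.035], [0.029, -0.186, -0.035], [0.045, -0.183, -0.035]]
[[0, 0, np.float64(-0.1067)], [0, 0, np.float64(-0.1067)], [0, 0, np.float64(-0.1067)], [0, 0, np.float64(-0.1067)], [0, 0, np.float64(-0.1067)], [0, 0, np.float64(-0.1067)], [0, 0, np.float64(-0.1067)], [0, 0, np.float64(-0.1067)]]
[[0.06, -0.179, -0.035], [0.075, -0.173, -0.035]]
[[0, 0, np.float64(-0.1067)], [0, 0, np.float64(-0.1067)]]
yaw0 -22.5 dy 112.5
[[-0.058, -0.155, 0.0], [-0.038, -0.161, 0.0], [-0.018, -0.165, 0.0], [0.002, -0.166, 0.0], [0.022, -0.164, 0.0], [0.042, -0.16, 0.0], [0.062, -0.154, 0.0], [0.08, -0.145, 0.0]]
[[0, 0, np.float64(-0.1562)], [0, 0, np.float64(-0.1562)], [0, 0, np.float64(-0.1562)], [0, 0, np.float64(-0.1562)], [0, 0, np.float64(-0.1562)], [0, 0, np.float64(-0.1562)], [0, 0, np.float64(-0.1562)], [0, 0, np.float64(-0.1562)]]
[[0.097, -0.134, 0.0], [0.113, -0.121, 0.0], [0.127, -0.107, 0.0], [0.139, -0.09, 0.0], [0.149, -0.073, 0.0], [0.157, -0.054, 0.0], [0.162, -0.034, 0.0], [0.165, -0.014, 0.0]]
[[0, 0, np.float64(-0.1562)], [0, 0, np.float64(-0.1562)], [0, 0, np.float64(-0.1562)], [0, 0, np.float64(-0.1562)], [0, 0, np.float64(-0.1562)], [0, 0, np.float64(-0.1562)], [0, 0, np.float64(-0.1562)], [0, 0, np.float64(-0.1562)]]
(array([0.41195116, 0.02078156, 0.07188682]), np.float64(0.0063937352142406385))
[0.44092351 0.02475377 0.05      ]
[0.36927125 0.01056272 0.05      ]
```

move_arm(
  claw=[1, 1, 1, 1, 1, 1, 1, 1],
  dp=[
    [-0.064, -0.177, -0.035],
    [-0.049, -0.182, -0.035],
    [-0.034, -0.186, -0.035],
    [-0.018, -0.188, -0.035],
    [-0.002, -0.189, -0.035],
    [0.014, -0.188, -0.035],
    [0.029, -0.186, -0.035],
    [0.045, -0.183, -0.035],
  ],
  turn=[
    [0, 0, -0.107],
    [0, 0, -0.107],
    [0, 0, -0.107],
    [0, 0, -0.107],
    [0, 0, -0.107],
    [0, 0, -0.107],
    [0, 0, -0.107],
    [0, 0, -0.107],
  ],
)

```text
clock: 0.82
position: [0.4426, -0.3964, 0.2876]
ee_rot: [0.962, -0.274, -0.0, 0.0]
ft_force: [1.0, -0.8, 0.3]
grip_width: 0.997
```

```bash
python3 - <<'E'
from h import *
o=manip.get_obs();print(o["position"],o["joint_pos"])
plan([.52,.18,.3],90,24)
E
```

```text
[ 0.44264624 -0.39637941  0.28759913] [ 0.91042453  0.25927395 -0.31572636  1.4453431   0.08039997  1.4497063
  0.04018093]
yaw0 -31.8 dy 121.8
[[-0.05, -0.111, -0.003], [-0.04, -0.115, -0.003], [-0.029, -0.118, -0.003], [-0.019, -0.12, -0.003], [-0.008, -0.121, -0.003], [0.003, -0.121, -0.003], [0.013, -0.12, -0.003], [0.024, -0.119, -0.003]]
[[0, 0, np.float64(-0.1128)], [0, 0, np.float64(-0.1128)], [0, 0, np.float64(-0.1128)], [0, 0, np.float64(-0.1128)], [0, 0, np.float64(-0.1128)], [0, 0, np.float64(-0.1128)], [0, 0, np.float64(-0.1128)], [0, 0, np.float64(-0.1128)]]
[[0.034, -0.116, -0.003], [0.044, -0.113, -0.003], [0.054, -0.108, -0.003], [0.064, -0.103, -0.003], [0.072, -0.097, -0.003], [0.081, -0.09, -0.003], [0.088, -0.083, -0.003], [0.095, -0.075, -0.003]]
[[0, 0, np.float64(-0.1128)], [0, 0, np.float64(-0.1128)], [0, 0, np.float64(-0.1128)], [0, 0, np.float64(-0.1128)], [0, 0, np.float64(-0.1128)], [0, 0, np.float64(-0.1128)], [0, 0, np.float64(-0.1128)], [0, 0, np.float64(-0.1128)]]
[[0.102, -0.066, -0.003], [0.107, -0.057, -0.003], [0.112, -0.047, -0.003], [0.115, -0.037, -0.003], [0.118, -0.027, -0.003], [0.12, -0.016, -0.003], [0.121, -0.005, -0.003], [0.121, 0.005, -0.003]]
[[0, 0, np.float64(-0.1128)], [0, 0, np.float64(-0.1128)], [0, 0, np.float64(-0.1128)], [0, 0, np.float64(-0.1128)], [0, 0, np.float64(-0.1128)], [0, 0, np.float64(-0.1128)], [0, 0, np.float64(-0.1128)], [0, 0, np.float64(-0.1128)]]
```

move_arm(
  claw=[1, 1, 1, 1, 1, 1, 1, 1],
  dp=[
    [-0.05, -0.111, -0.003],
    [-0.04, -0.115, -0.003],
    [-0.029, -0.118, -0.003],
    [-0.019, -0.12, -0.003],
    [-0.008, -0.121, -0.003],
    [0.003, -0.121, -0.003],
    [0.013, -0.12, -0.003],
    [0.024, -0.119, -0.003],
  ],
  turn=[
    [0, 0, -0.113],
    [0, 0, -0.113],
    [0, 0, -0.113],
    [0, 0, -0.113],
    [0, 0, -0.113],
    [0, 0, -0.113],
    [0, 0, -0.113],
    [0, 0, -0.113],
  ],
)

```text
clock: 1.48
position: [0.4679, -0.2043, 0.292]
ee_rot: [0.997, 0.078, -0.0, 0.0]
ft_force: [0.5, -0.1, -0.1]
grip_width: 1.003
```

move_arm(
  claw=[1, 1, 1, 1, 1, 1, 1, 1],
  dp=[
    [0.034, -0.116, -0.003],
    [0.044, -0.113, -0.003],
    [0.054, -0.108, -0.003],
    [0.064, -0.103, -0.003],
    [0.072, -0.097, -0.003],
    [0.081, -0.09, -0.003],
    [0.088, -0.083, -0.003],
    [0.095, -0.075, -0.003],
  ],
  turn=[
    [0, 0, -0.113],
    [0, 0, -0.113],
    [0, 0, -0.113],
    [0, 0, -0.113],
    [0, 0, -0.113],
    [0, 0, -0.113],
    [0, 0, -0.113],
    [0, 0, -0.113],
  ],
)

```text
clock: 2.15
position: [0.4937, -0.0124, 0.2968]
ee_rot: [0.908, 0.419, -0.0, 0.0]
ft_force: [0.8, 0.2, 0.4]
grip_width: 0.996
```

move_arm(
  claw=[1, 1, 1, 1, 1, 1, 1, 1],
  dp=[
    [0.102, -0.066, -0.003],
    [0.107, -0.057, -0.003],
    [0.112, -0.047, -0.003],
    [0.115, -0.037, -0.003],
    [0.118, -0.027, -0.003],
    [0.12, -0.016, -0.003],
    [0.121, -0.005, -0.003],
    [0.121, 0.005, -0.003],
  ],
  turn=[
    [0, 0, -0.113],
    [0, 0, -0.113],
    [0, 0, -0.113],
    [0, 0, -0.113],
    [0, 0, -0.113],
    [0, 0, -0.113],
    [0, 0, -0.113],
    [0, 0, -0.113],
  ],
)

```text
clock: 2.82
position: [0.5195, 0.1796, 0.3016]
ee_rot: [0.706, 0.709, -0.0, 0.0]
ft_force: [0.9, 0.1, -0.1]
grip_width: 1.001
```

```bash
python3 - <<'E'
from h import *
o=manip.get_obs();print(o["position"],o["joint_pos"],R.from_quat(o["ee_rot"]).as_matrix().round(3))
im=cams.camera("wrist"); cv2.imwrite("pics/w1.png",cv2.resize(im[:,:,::-1],None,fx=1.5,fy=1.5)); np.savez("w1",im=im,T=wT(o))
E
```

```text
[0.51949002 0.17957565 0.30159676] [ 0.34912168  0.23952249 -0.89983318  1.51352443  0.18789315  1.47919787
  1.02131161] [[-0.005  1.    -0.   ]
 [ 1.     0.005 -0.   ]
 [-0.    -0.    -1.   ]]
```

View pics/w1.png

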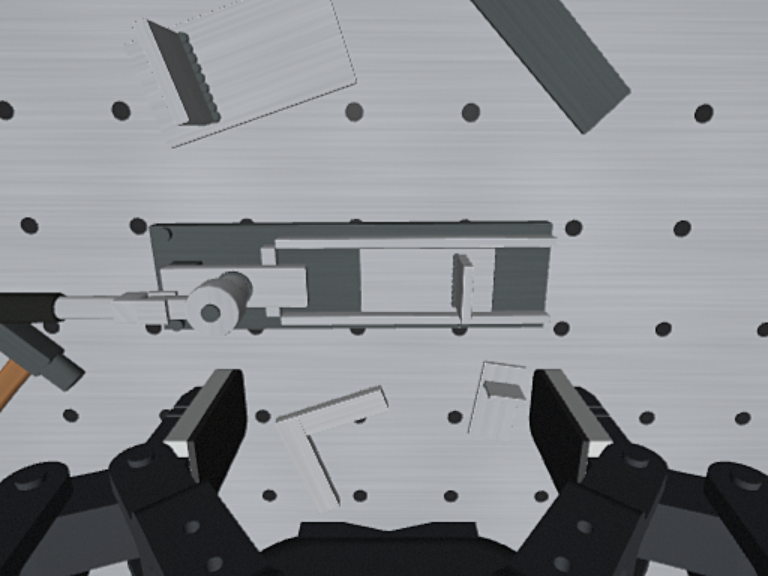

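```bash
python3 - <<'E'
from h import *
d=np.load("w1.npz");T=d["T"];im=d["im"]
q=lambda u,v,z:onz("wrist",u/1.5,v/1.5,z,T).round(4)
for n,u,v,z in [("slabLB",151,224,.015),("slabRB",551,221,.015),("slabRF",546,327,.015),("brEnd a",361,250,.023),("brEnd b",361,312,.023),("br far",495,250,.023),("stop a",274,252,.0275),("stop b",281,313,.0275),("railtop B",400,241,.029),("railtopF",400,321,.029),("tabtop near",461,322,.065),("tabtop2 ",471,322,.065),("tabtop far",456,254,.065),("bolt",211,313,.1),("strapR a",306,267,.0425),("strapR b",307,306,.0425),("sleeve",60,306,.088)]: print(n,q(u,v,z))
c=cv2.resize(im[140:230,90:380,::-1],None,fx=2.7,fy=2.7,interpolation=cv2.INTER_CUBIC);cv2.imwrite("pics/w1z.png",c)
E
```

```text
slabLB [ 0.5263 -0.0302  0.015 ]
slabRB [0.5215 0.3247 0.015 ]
slabRF [0.6228 0.3307 0.015 ]
brEnd a [0.5469 0.1565 0.023 ]
brEnd b [0.6057 0.1559 0.023 ]
br far [0.5462 0.2752 0.023 ]
stop a [0.5481 0.0804 0.0275]
stop b [0.6054 0.0832 0.0275]
railtop B [0.5372 0.1908 0.029 ]
railtopF [0.6119 0.1918 0.029 ]
tabtop near [0.5979 0.2417 0.065 ]
tabtop2  [0.5978 0.2501 0.065 ]
tabtop far [0.5394 0.2348 0.065 ]
bolt [0.5775 0.0472 0.1   ]
strapR a [0.5574 0.1105 0.0425]
strapR b [0.5928 0.1098 0.0425]
sleeve [ 0.5771 -0.0742  0.088 ]
```

View pics/w1z.png

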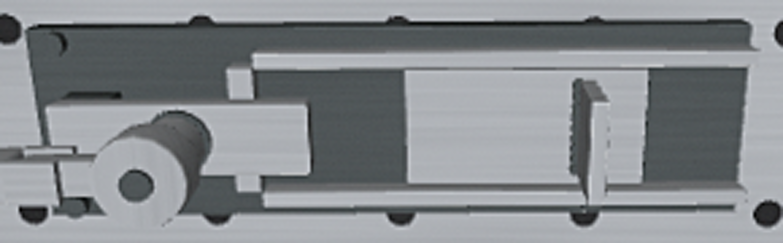

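move_arm(
  claw=[1, 1, 1, 1, 1, 1],
  dp=[
    [0.066, 0.0545, 0.1],
    [0.066, 0.0545, 0.1],
    [0.066, 0.0545, 0.1],
    [0.066, 0.0545, 0.1],
    [0.066, 0.0545, 0.1],
    [0, 0, 0],
  ],
  turn=[
    [0, 0, -0.011],
    [0, 0, 0],
    [0, 0, 0],
    [0, 0, 0],
    [0, 0, 0],
    [0, 0, 0],
  ],
)

```text
clock: 3.37
position: [0.5726, 0.2462, 0.1967]
ee_rot: [0.703, 0.711, -0.002, -0.002]
ft_force: [-0.2, -0.1, -0.2]
grip_width: 1.001
```

```bash
python3 - <<'E'
from h import *
o=manip.get_obs();print(o["position"],o["joint_pos"],R.from_quat(o["ee_rot"]).as_matrix().round(3)[:,0])
im=cams.camera("wrist"); cv2.imwrite("pics/w2.png",cv2.resize(im[:,:,::-1],None,fx=1.5,fy=1.5)); np.savez("w2",im=im,T=wT(o))
E
```

```text
[0.57255557 0.24620563 0.19670106] [ 0.15123541  0.48522638 -0.85408372  1.4726555   0.36512952  1.35577013
  0.85664363] [-0.011  1.    -0.001]
```

View pics/w2.png

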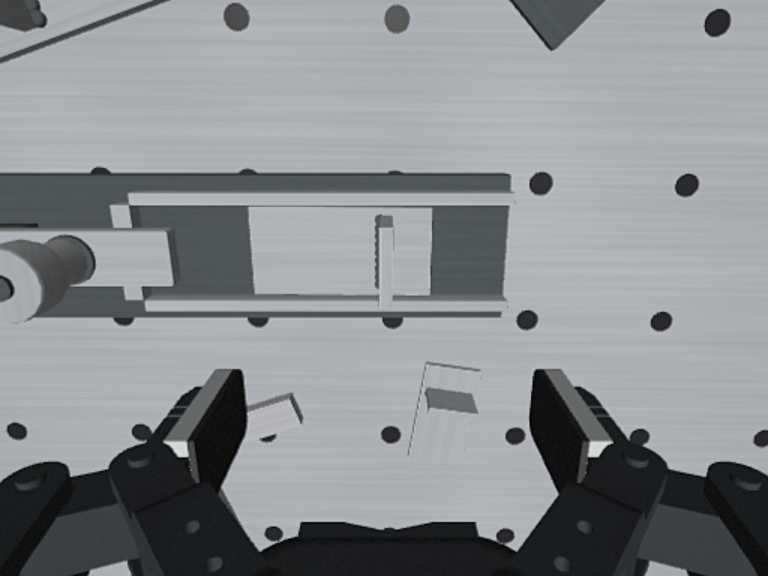

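```bash
python3 - <<'E'
from h import *
T1=np.load("w1.npz")["T"];d=np.load("w2.npz");T2=d["T"]
print(two(ray("wrist",308.1,215.2,T1),ray("wrist",380/1.5,309.5/1.5,T2)))
print(two(ray("wrist",314.1,215.2,T1),ray("wrist",393.5/1.5,309.5/1.5,T2)))
q=lambda u,v,z:onz("wrist",u/1.5,v/1.5,z,T2).round(4)
for n,u,v,z in [("tab FL",380,310,.065),("FR",393.5,309,.065),("BL",379,226,.065),("BR",392,226,.065),("br L",249,206,.023),("br Lf",254,293,.023),("br R",432,208,.023),("br Rf",430,294,.023),("stop",132,207,.0275),("stopb",145,298,.0275),("rail in B",320,205,.029),("rail in F",320,297,.029),("railoutF",320,310,.029),("railoutB",320,193,.029)]: print(n,q(u,v,z))
E
```

```text
(array([0.59892179, 0.24259585, 0.06545806]), np.float64(0.0010027266977723818))
(array([0.60009733, 0.25070355, 0.06225152]), np.float64(0.0008387831156510605))
tab FL [0.5999 0.2425 0.065 ]
FR [0.5992 0.2506 0.065 ]
BL [0.549  0.2415 0.065 ]
BR [0.549  0.2489 0.065 ]
br L [0.5449 0.1565 0.023 ]
br Lf [0.6044 0.1557 0.023 ]
br R [0.5447 0.2751 0.023 ]
br Rf [0.6035 0.276  0.023 ]
stop [0.5458 0.0829 0.0275]
stopb [0.6074 0.083  0.0275]
rail in B [0.5428 0.2033 0.029 ]
rail in F [0.6046 0.2016 0.029 ]
railoutF [0.6139 0.2013 0.029 ]
railoutB [0.5353 0.2036 0.029 ]
```

move_arm(
  claw=[1, 1, 1, 0.8, 0.6, 0.6, 0.6, 0.6],
  dp=[
    [0, 0.007, 0.18],
    [0, 0, 0.18],
    [0, 0, 0.16],
    [0, 0, 0.12],
    [0, 0, 0.08],
    [0, 0, 0.05],
    [0, 0, 0.03],
    [0, 0, 0],
  ],
  turn=[
    [0, 0, 0],
    [0, 0, 0],
    [0, 0, 0],
    [0, 0, 0],
    [0, 0, 0],
    [0, 0, 0],
    [0, 0, 0],
    [0, 0, 0],
  ],
)

```text
clock: 4.08
position: [0.575, 0.2445, 0.0417]
ee_rot: [0.704, 0.71, -0.0, 0.0]
ft_force: [-0.8, 0.6, 1.1]
grip_width: 0.597
```

```bash
python3 - <<'E'
from h import *
o=manip.get_obs();print(o["position"],o["ft_force"])
im=cams.camera("wrist"); cv2.imwrite("pics/w3.png",cv2.resize(im[:,:,::-1],None,fx=1.5,fy=1.5))
E
```

```text
[0.5749909  0.2445166  0.04166878] [-0.82937895  0.64655765  1.09332562]
```

View pics/w3.png

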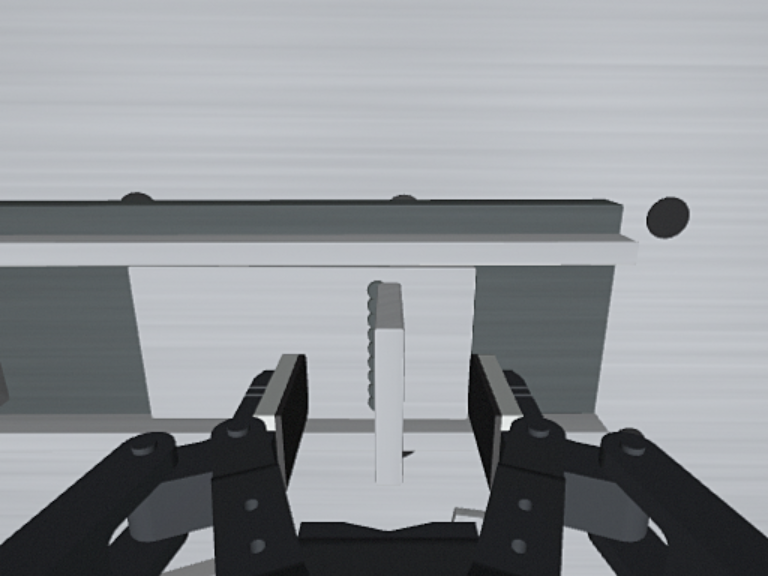

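The tab (cols 375–403) stands midway between the pads (307 and 470). I'll go 6 mm lower and close.

move_arm(
  claw=[0.6, 0.6, 0.3, 0, 0, 0, 0, 0],
  dp=[
    [0, -0.002, 0.02],
    [0, -0.002, 0.02],
    [0, 0, 0],
    [0, 0, 0],
    [0, 0, 0],
    [0, 0, 0],
    [0, 0, 0],
    [0, 0, 0],
  ],
  turn=[
    [0, 0, 0],
    [0, 0, 0],
    [0, 0, 0],
    [0, 0, 0],
    [0, 0, 0],
    [0, 0, 0],
    [0, 0, 0],
    [0, 0, 0],
  ],
  grip_force=35,
)

```text
clock: 4.8
position: [0.5743, 0.245, 0.034]
ee_rot: [0.704, 0.71, 0.0, 0.0]
ft_force: [-1.1, -0.7, 3.7]
grip_width: 0.091
```

```bash
python3 - <<'E'
from h import *
o=manip.get_obs();print(o["position"],o["ft_force"],o["torque"],o["grip_width"],R.from_quat(o["ee_rot"]).as_matrix().round(3)[:,0])
im=cams.camera("wrist"); cv2.imwrite("pics/w4.png",cv2.resize(im[:,:,::-1],None,fx=1.5,fy=1.5))
E
```

```text
[0.57433058 0.24495595 0.03404648] [-1.08337755 -0.69968148  3.72253943] [-0.22696339  0.17034658 -0.00616072] 0.09075099905874424 [-0.009  1.    -0.   ]
```

View pics/w4.png

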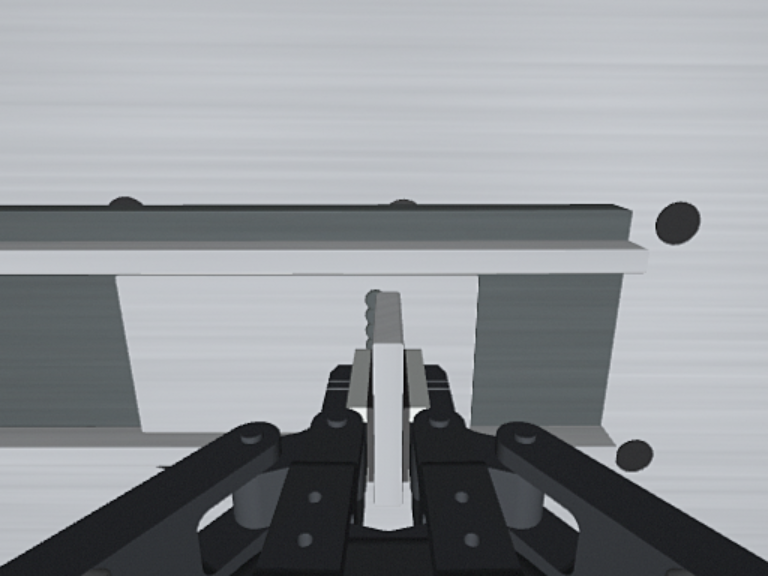

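move_arm(
  claw=[0, 0, 0, 0, 0, 0, 0, 0],
  dp=[
    [-0.015, 0, 0],
    [-0.025, 0, 0],
    [-0.025, 0, 0],
    [-0.025, 0, 0],
    [-0.025, 0, 0],
    [-0.025, 0, 0],
    [-0.025, 0, 0],
    [-0.015, 0, 0],
  ],
  turn=[
    [0, 0, 0],
    [0, 0, 0],
    [0, 0, 0],
    [0, 0, 0],
    [0, 0, 0],
    [0, 0, 0],
    [0, 0, 0],
    [0, 0, 0],
  ],
)

```text
clock: 5.52
position: [0.5747, 0.2085, 0.034]
ee_rot: [0.704, 0.71, 0.0, 0.0]
ft_force: [-0.4, 5.9, 4.2]
grip_width: 0.09
```

```bash
python3 - <<'E'
from h import *
o=manip.get_obs();print(o["position"],o["ft_force"],o["torque"],o["grip_width"],R.from_quat(o["ee_rot"]).as_matrix().round(3)[:,0])
im=cams.camera("wrist"); cv2.imwrite("pics/w5.png",cv2.resize(im[:,:,::-1],None,fx=1.5,fy=1.5))
np.savez("w5",im=im,T=wT(o))
E
```

```text
[0.5747415  0.20851933 0.03402015] [-0.38552547  5.88418239  4.18559244] [1.05845544 0.01964204 0.01527078] 0.08973989853543016 [-0.009  1.     0.001]
```

View pics/w5.png

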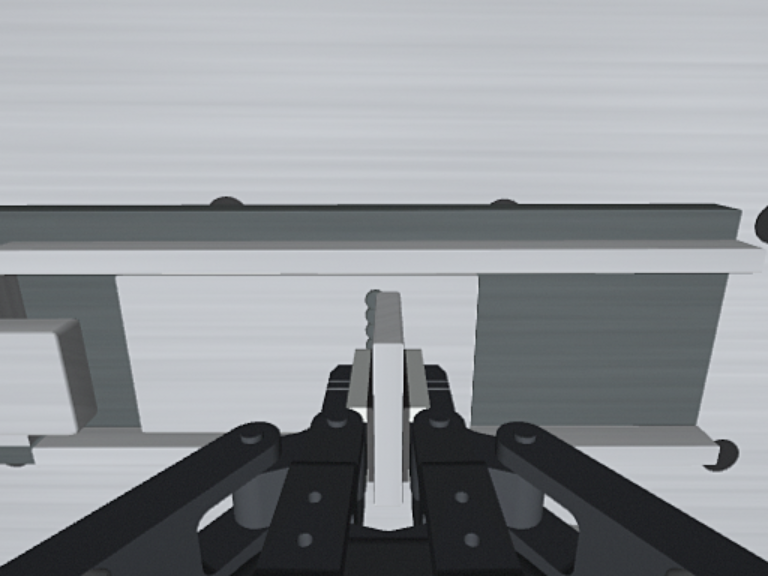

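move_arm(
  claw=[0, 0, 0, 0, 0, 0, 0],
  dp=[
    [-0.02, 0, 0],
    [-0.025, 0, 0],
    [-0.025, 0, 0],
    [-0.025, 0, 0],
    [-0.02, 0, 0],
    [-0.01, 0, 0],
    [0, 0, 0],
  ],
  turn=[
    [0, 0, 0],
    [0, 0, 0],
    [0, 0, 0],
    [0, 0, 0],
    [0, 0, 0],
    [0, 0, 0],
    [0, 0, 0],
  ],
)

```text
clock: 6.15
position: [0.575, 0.1835, 0.034]
ee_rot: [0.704, 0.71, 0.0, 0.0]
ft_force: [-0.7, 3.7, 5.4]
grip_width: 0.088
```

```bash
python3 - <<'E'
from h import *
o=manip.get_obs();print(o["position"],o["ft_force"],o["torque"],o["grip_width"],R.from_quat(o["ee_rot"]).as_matrix().round(3)[:,0])
im=cams.camera("wrist"); cv2.imwrite("pics/w6.png",cv2.resize(im[:,:,::-1],None,fx=1.5,fy=1.5))
np.savez("w6",im=im,T=wT(o))
E
```

```text
[0.57495227 0.18350119 0.03402474] [-0.67122617  3.66975249  5.40247541] [0.64145694 0.15319519 0.02071967] 0.08806839663869694 [-0.009  1.    -0.   ]
```

View pics/w6.png

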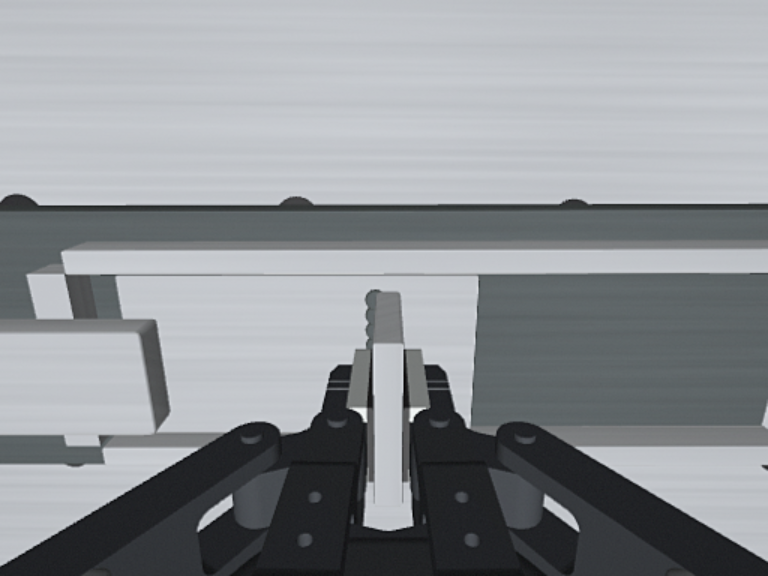

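move_arm(
  claw=[0, 0, 0, 0, 0, 0],
  dp=[
    [-0.006, 0, 0],
    [-0.006, 0, 0],
    [-0.006, 0, 0],
    [-0.006, 0, 0],
    [-0.006, 0, 0],
    [0, 0, 0],
  ],
  turn=[
    [0, 0, 0],
    [0, 0, 0],
    [0, 0, 0],
    [0, 0, 0],
    [0, 0, 0],
    [0, 0, 0],
  ],
)

```text
clock: 6.7
position: [0.5749, 0.1783, 0.034]
ee_rot: [0.704, 0.71, 0.0, -0.0]
ft_force: [1.0, 4.6, 4.8]
grip_width: 0.087
```

```bash
python3 - <<'E'
from h import *
o=manip.get_obs();print(o["position"],o["ft_force"],o["torque"],o["grip_width"],R.from_quat(o["ee_rot"]).as_matrix().round(3)[:,0])
im=cams.camera("wrist"); cv2.imwrite("pics/w7.png",cv2.resize(im[160:310,0:200,::-1],None,fx=4,fy=4))
np.savez("w7",im=im,T=wT(o))
E
```

```text
[0.57488543 0.17826563 0.03404036] [0.99167047 4.57046409 4.84279078] [1.03908879 0.02971627 0.00914833] 0.0867260491494242 [-0.009  1.     0.001]
```

View pics/w7.png

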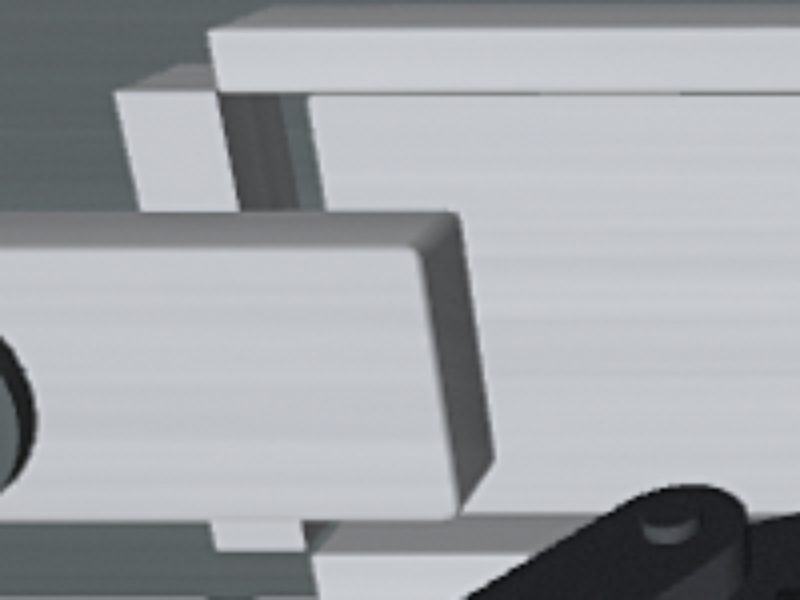

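move_arm(
  claw=[0, 0, 0, 0, 0],
  dp=[
    [-0.005, 0, 0],
    [-0.005, 0, 0],
    [-0.005, 0, 0],
    [-0.005, 0, 0],
    [0, 0, 0],
  ],
  turn=[
    [0, 0, 0],
    [0, 0, 0],
    [0, 0, 0],
    [0, 0, 0],
    [0, 0, 0],
  ],
)

```text
clock: 7.17
position: [0.5749, 0.1743, 0.034]
ee_rot: [0.704, 0.71, 0.0, -0.0]
ft_force: [-0.3, 5.9, 5.7]
grip_width: 0.085
```

move_arm(
  claw=[0, 0, 0],
  dp=[
    [-0.003, 0, 0],
    [-0.003, 0, 0],
    [0, 0, 0],
  ],
  turn=[
    [0, 0, 0],
    [0, 0, 0],
    [0, 0, 0],
  ],
)

```text
clock: 7.42
position: [0.5749, 0.1732, 0.034]
ee_rot: [0.704, 0.71, 0.0, -0.0]
ft_force: [-0.8, 6.5, 4.7]
grip_width: 0.085
```

```bash
python3 - <<'E'
from h import *
o=manip.get_obs();print(o["position"],o["ft_force"],o["torque"],o["grip_width"],R.from_quat(o["ee_rot"]).as_matrix().round(3)[:,0])
im=cams.camera("wrist"); cv2.imwrite("pics/w8.png",cv2.resize(im[160:310,0:200,::-1],None,fx=4,fy=4))
E
```

```text
[0.57488312 0.1732406  0.03402898] [-0.78105701  6.52533753  4.7135953 ] [1.07862253 0.00831846 0.00334497] 0.08476572299246796 [-0.009  1.     0.001]
```

View pics/w8.png

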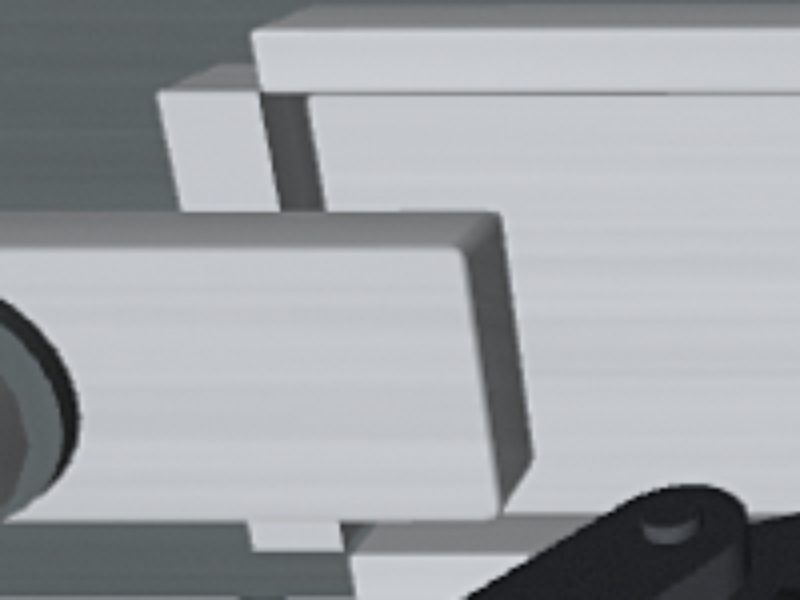

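move_arm(
  claw=[0, 0, 0, 0],
  dp=[
    [-0.003, 0, 0],
    [-0.003, 0, 0],
    [-0.003, 0, 0],
    [0, 0, 0],
  ],
  turn=[
    [0, 0, 0],
    [0, 0, 0],
    [0, 0, 0],
    [0, 0, 0],
  ],
)

```text
clock: 7.8
position: [0.5749, 0.1714, 0.034]
ee_rot: [0.704, 0.71, 0.0, -0.0]
ft_force: [-0.9, 5.5, 5.4]
grip_width: 0.087
```

move_arm(
  claw=[0, 0, 0],
  dp=[
    [-0.003, 0, 0],
    [-0.003, 0, 0],
    [0, 0, 0],
  ],
  turn=[
    [0, 0, 0],
    [0, 0, 0],
    [0, 0, 0],
  ],
)

```text
clock: 8.05
position: [0.5749, 0.1706, 0.034]
ee_rot: [0.704, 0.711, 0.001, -0.0]
ft_force: [-0.1, 6.2, 3.8]
grip_width: 0.087
```

move_arm(
  claw=[0, 0, 0],
  dp=[
    [-0.003, 0, 0],
    [-0.003, 0, 0],
    [0, 0, 0],
  ],
  turn=[
    [0, 0, 0],
    [0, 0, 0],
    [0, 0, 0],
  ],
)

```text
clock: 8.3
position: [0.5747, 0.1705, 0.034]
ee_rot: [0.703, 0.711, 0.001, -0.001]
ft_force: [0.4, 10.4, 2.3]
grip_width: 0.09
```

```bash
python3 - <<'E'
from h import *
o=manip.get_obs();print(o["position"],o["ft_force"],o["torque"],o["grip_width"],R.from_quat(o["ee_rot"]).as_matrix().round(4)[:,0])
im=cams.camera("wrist"); cv2.imwrite("pics/w9.png",cv2.resize(im[160:310,0:200,::-1],None,fx=4,fy=4))
E
```

```text
[0.57471868 0.17053827 0.03401967] [ 0.43434189 10.38342016  2.34861324] [ 1.95442461 -0.16310919  0.06889661] 0.09022222988645708 [-0.0108  0.9999  0.0027]
```

View pics/w9.png

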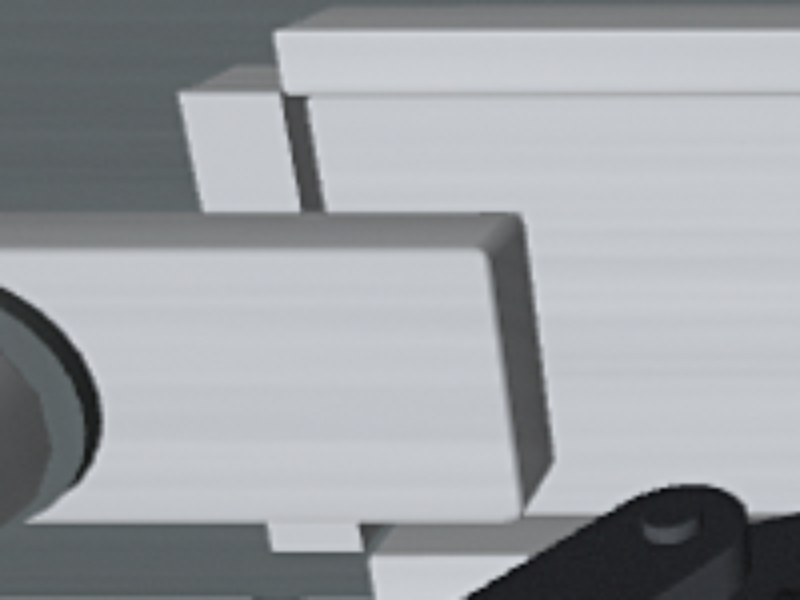

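move_arm(
  claw=[0, 0, 0],
  dp=[
    [-0.003, 0, 0],
    [0, 0, 0],
    [0, 0, 0],
  ],
  turn=[
    [0, 0, 0],
    [0, 0, 0],
    [0, 0, 0],
  ],
)

```text
clock: 8.6
position: [0.5747, 0.1705, 0.0341]
ee_rot: [0.703, 0.711, 0.002, -0.001]
ft_force: [0.3, 11.8, 2.4]
grip_width: 0.088
```

move_arm(
  claw=[0.15, 0.25, 0.35, 0.45, 0.45],
  dp=[
    [0, 0, 0],
    [0, 0, 0],
    [0, 0, 0],
    [0, 0, 0],
    [0, 0, 0],
  ],
  turn=[
    [0, 0, 0],
    [0, 0, 0],
    [0, 0, 0],
    [0, 0, 0],
    [0, 0, 0],
  ],
)

```text
clock: 9.02
position: [0.5748, 0.1672, 0.0334]
ee_rot: [0.704, 0.71, -0.0, 0.0]
ft_force: [-1.1, 0.3, -0.7]
grip_width: 0.449
```

```bash
python3 - <<'E'
from h import *
o=manip.get_obs();print(o["position"],o["ft_force"],o["torque"],o["grip_width"],R.from_quat(o["ee_rot"]).as_matrix().round(4)[:,0])
im=cams.camera("wrist"); cv2.imwrite("pics/w10.png",cv2.resize(im[:,:,::-1],None,fx=1.5,fy=1.5))
E
```

```text
[0.57478211 0.16715393 0.03340903] [-1.1289932   0.33432293 -0.65078752] [0.01569298 0.07120938 0.03070779] 0.44909653882839046 [-8.4e-03  1.0e+00 -9.0e-04]
```

View pics/w10.png

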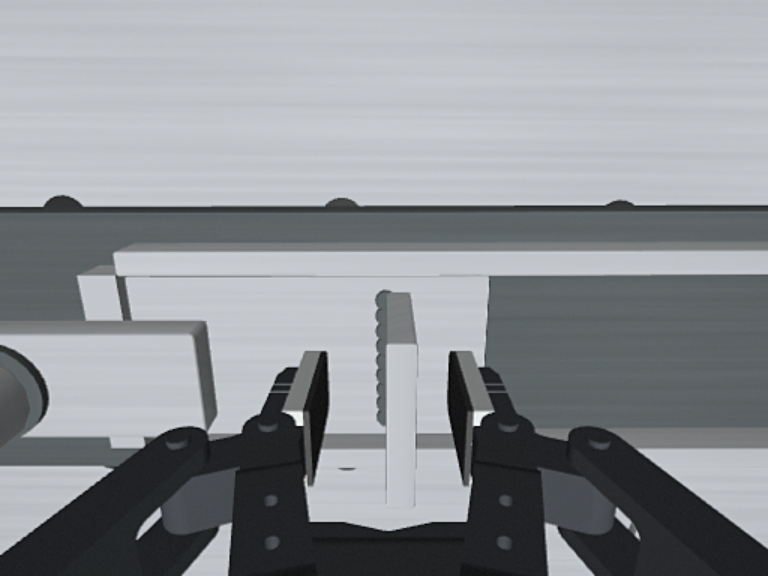

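Released; the bracket end still meets the stop (dark strip by cols 117–128 unchanged), with no force. I'll rise and go to the wrench.

move_arm(
  claw=[0.45, 0.6, 0.6, 0.6, 0.6, 0.6, 0.6, 0.6],
  dp=[
    [0.012, 0, 0],
    [0, 0, -0.06],
    [0, 0, -0.12],
    [0, 0, -0.17],
    [0, 0, -0.2],
    [0, 0, -0.2],
    [0, 0, -0.2],
    [0, 0, -0.1],
  ],
  turn=[
    [0, 0, 0],
    [0, 0, 0],
    [0, 0, 0],
    [0, 0, 0],
    [0, 0, 0],
    [0, 0, 0],
    [0, 0, 0],
    [0, 0, 0],
  ],
)

```text
clock: 9.73
position: [0.5756, 0.1716, 0.25]
ee_rot: [0.704, 0.711, 0.003, 0.002]
ft_force: [0.4, 1.0, -0.0]
grip_width: 0.596
```

```bash
python3 - <<'E'
from h import *
plan([.577,-.10,.26],0,16)
E
```

```text
yaw0 90.6 dy -90.6
[[-0.085, -0.0, -0.003], [-0.085, 0.008, -0.003], [-0.083, 0.016, -0.003], [-0.081, 0.024, -0.003], [-0.078, 0.032, -0.003], [-0.075, 0.04, -0.003], [-0.071, 0.047, -0.003], [-0.066, 0.054, -0.003]]
[[0, 0, np.float64(0.1258)], [0, 0, np.float64(0.1258)], [0, 0, np.float64(0.1258)], [0, 0, np.float64(0.1258)], [0, 0, np.float64(0.1258)], [0, 0, np.float64(0.1258)], [0, 0, np.float64(0.1258)], [0, 0, np.float64(0.1258)]]
[[-0.06, 0.06, -0.003], [-0.054, 0.066, -0.003], [-0.047, 0.071, -0.003], [-0.04, 0.075, -0.003], [-0.032, 0.079, -0.003], [-0.024, 0.081, -0.003], [-0.016, 0.083, -0.003], [-0.008, 0.085, -0.003]]
[[0, 0, np.float64(0.1258)], [0, 0, np.float64(0.1258)], [0, 0, np.float64(0.1258)], [0, 0, np.float64(0.1258)], [0, 0, np.float64(0.1258)], [0, 0, np.float64(0.1258)], [0, 0, np.float64(0.1258)], [0, 0, np.float64(0.1258)]]
```

move_arm(
  claw=[0.6, 0.6, 0.6, 0.6, 0.6, 0.6, 0.6, 0.6],
  dp=[
    [-0.085, 0, -0.003],
    [-0.085, 0.008, -0.003],
    [-0.083, 0.016, -0.003],
    [-0.081, 0.024, -0.003],
    [-0.078, 0.032, -0.003],
    [-0.075, 0.04, -0.003],
    [-0.071, 0.047, -0.003],
    [-0.066, 0.054, -0.003],
  ],
  turn=[
    [0, 0, 0.126],
    [0, 0, 0.126],
    [0, 0, 0.126],
    [0, 0, 0.126],
    [0, 0, 0.126],
    [0, 0, 0.126],
    [0, 0, 0.126],
    [0, 0, 0.126],
  ],
)

```text
clock: 10.4
position: [0.575, 0.0342, 0.2496]
ee_rot: [0.924, 0.382, 0.0, 0.0]
ft_force: [0.0, -0.3, 0.3]
grip_width: 0.599
```

move_arm(
  claw=[0.6, 0.6, 0.6, 0.6, 0.6, 0.6, 0.6, 0.6],
  dp=[
    [-0.06, 0.06, -0.003],
    [-0.054, 0.066, -0.003],
    [-0.047, 0.071, -0.003],
    [-0.04, 0.075, -0.003],
    [-0.032, 0.079, -0.003],
    [-0.024, 0.081, -0.003],
    [-0.016, 0.083, -0.003],
    [-0.008, 0.085, -0.003],
  ],
  turn=[
    [0, 0, 0.126],
    [0, 0, 0.126],
    [0, 0, 0.126],
    [0, 0, 0.126],
    [0, 0, 0.126],
    [0, 0, 0.126],
    [0, 0, 0.126],
    [0, 0, 0.126],
  ],
)

```text
clock: 11.07
position: [0.5756, -0.1017, 0.2544]
ee_rot: [1.0, -0.004, 0.0, -0.0]
ft_force: [0.6, 0.2, -0.8]
grip_width: 0.602
```

```bash
python3 - <<'E'
from h import *
o=manip.get_obs();print(o["position"],o["joint_pos"],R.from_quat(o["ee_rot"]).as_matrix().round(4)[:,0])
im=cams.camera("wrist"); cv2.imwrite("pics/w11.png",cv2.resize(im[:,:,::-1],None,fx=1.5,fy=1.5));np.savez("w11",im=im,T=wT(o))
E
```

```text
[ 0.57564899 -0.10166559  0.25439905] [ 0.54160442  0.27711347 -0.54040478  1.51577194  0.14354603  1.38765052
 -0.01539552] [ 1.0e+00 -7.4e-03  8.0e-04]
```

View pics/w11.png

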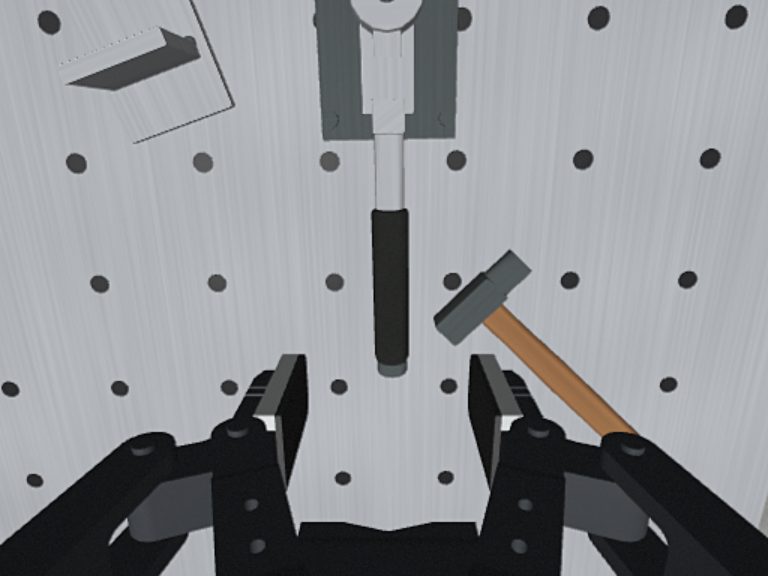

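```bash
python3 - <<'E'
from h import *
T1=np.load("w1.npz")["T"];T=np.load("w11.npz")["T"]
print("sleeve start",two(ray("wrist",60/1.5,307/1.5,T1),ray("wrist",390/1.5,210/1.5,T)))
q=lambda u,v,z:onz("wrist",u/1.5,v/1.5,z,T).round(4)
for n,u,v,z in [("sl start",390,210,.088),("sl end",391,362,.088),("L",372,285,.088),("R",408,285,.088),("neck",389,150,.088),("bolt?",387,0,.1),("LA base",135,143,.008),("LA base2",234,106,.008),("LA tabtopL",58,68,.08),("LA tabtop R",160,27,.08),("LA tabbottom",110,89,.008),("LAtb",200,48,.008),("hammer",435,320,.02),("slabL",323,139,.015),("slabR",456,137,.015)]: print(n,q(u,v,z))
# lookalike tab height with w1: tab top ends in w1
for a,b in [((133,27),(58,66)),((182,35),(197,47)),((148,18),(160,27))]: print(two(ray("wrist",a[0]/1.5,a[1]/1.5,T1),ray("wrist",b[0]/1.5,b[1]/1.5,T)))
E
python3 - <<'E'
import cv2,numpy as np
im=np.load("w1.npz")["im"][0:110,60:250,::-1];cv2.imwrite("pics/la.png",cv2.resize(im,None,fx=4,fy=4))
E
```

```text
sleeve start (array([ 0.57797895, -0.07469823,  0.08767327]), np.float64(0.0002509214118213075))
sl start [ 0.5779 -0.0747  0.088 ]
sl end [ 0.5781 -0.1813  0.088 ]
L [ 0.5657 -0.1246  0.088 ]
R [ 0.5896 -0.1248  0.088 ]
neck [ 0.5774 -0.0379  0.088 ]
bolt? [0.5767 0.0409 0.1   ]
LA base [ 0.3831 -0.0351  0.008 ]
LA base2 [ 0.4616 -0.0088  0.008 ]
LA tabtopL [0.3798 0.0103 0.08  ]
LA tabtop R [0.444 0.032 0.08 ]
LA tabbottom [0.3708 0.0036 0.008 ]
LAtb [0.441  0.0309 0.008 ]
hammer [ 0.6151 -0.1775  0.02  ]
slabL [ 0.5282 -0.0329  0.015 ]
slabR [ 0.628 -0.032  0.015]
(array([0.38125634, 0.01050485, 0.08354114]), np.float64(0.0020219033993774975))
(array([ 0.40253476,  0.02342409, -0.00175014]), np.float64(0.06579558386533244))
(array([0.40238766, 0.02625985, 0.06152052]), np.float64(0.06636534388850229))
```

View pics/la.png

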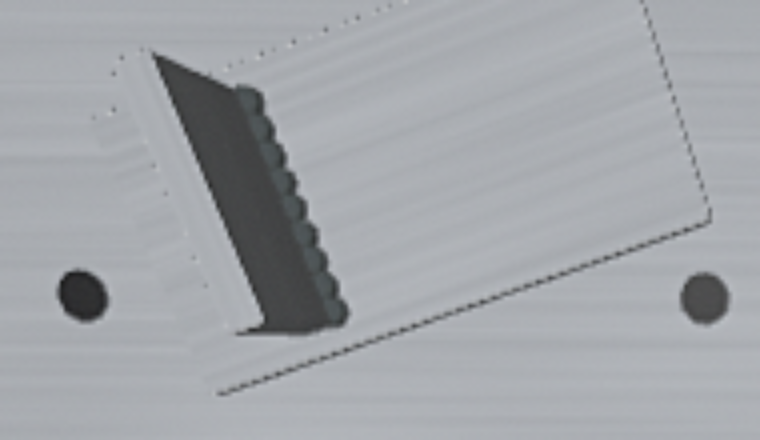

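Sleeve start triangulates at (0.578, −0.0747, 0.0877), which matches the 88 mm in the text, so the bolt is at about (0.577, 0.045) and the grip at about (0.578, −0.120). I'll descend, straddling the sleeve.

move_arm(
  claw=[0.6, 0.6, 0.6, 0.6, 0.6, 0.6, 0.6, 0.6],
  dp=[
    [0.01, 0.05, 0.1],
    [0, 0.04, 0.18],
    [0, 0, 0.18],
    [0, 0, 0.18],
    [0, 0, 0.14],
    [0, 0, 0.09],
    [0, 0, 0.03],
    [0, 0, 0],
  ],
  turn=[
    [0, 0, 0],
    [0, 0, 0],
    [0, 0, 0],
    [0, 0, 0],
    [0, 0, 0],
    [0, 0, 0],
    [0, 0, 0],
    [0, 0, 0],
  ],
)

```text
clock: 11.78
position: [0.5771, -0.1189, 0.0726]
ee_rot: [1.0, -0.001, -0.001, -0.0]
ft_force: [0.7, 0.2, 0.0]
grip_width: 0.602
```

```bash
python3 - <<'E'
from h import *
o=manip.get_obs();print(o["position"],o["ft_force"],R.from_quat(o["ee_rot"]).as_matrix().round(4)[:,0])
im=cams.camera("wrist"); cv2.imwrite("pics/w12.png",cv2.resize(im[:,:,::-1],None,fx=1.5,fy=1.5))
E
```

```text
[ 0.5770634  -0.11885555  0.07264902] [0.67727191 0.15322994 0.04209037] [ 1.     -0.0023 -0.0019]
```

View pics/w12.png

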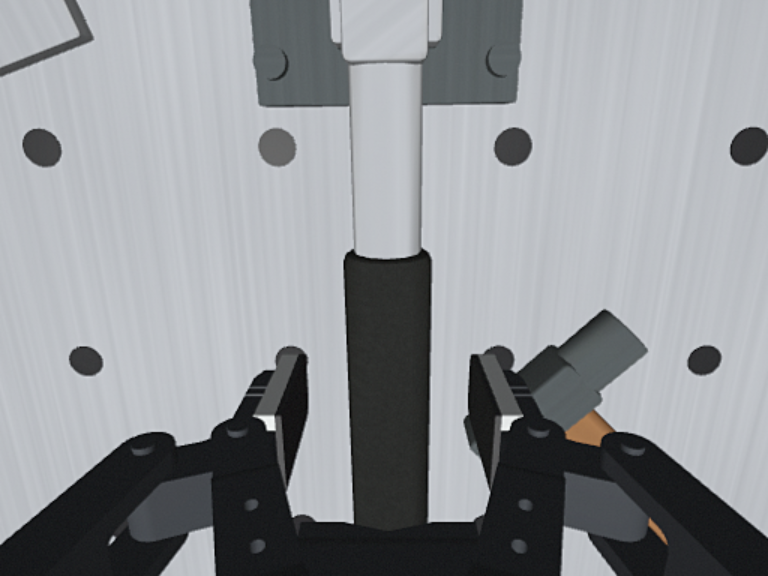

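move_arm(
  claw=[0.5, 0.4, 0.36, 0.36, 0.36],
  dp=[
    [0, 0.004, 0.015],
    [0, 0, 0],
    [0, 0, 0],
    [0, 0, 0],
    [0, 0, 0],
  ],
  turn=[
    [0, 0, 0],
    [0, 0, 0],
    [0, 0, 0],
    [0, 0, 0],
    [0, 0, 0],
  ],
)

```text
clock: 12.25
position: [0.578, -0.1203, 0.0709]
ee_rot: [1.0, -0.002, 0.0, 0.0]
ft_force: [-0.2, 0.5, -0.2]
grip_width: 0.36
```

move_arm(
  claw=[0.36, 0.36, 0.36, 0.36],
  dp=[
    [-0.008, 0, 0],
    [-0.008, 0, 0],
    [-0.008, 0, 0],
    [0, 0, 0],
  ],
  turn=[
    [0, 0, 0],
    [0, 0, 0],
    [0, 0, 0],
    [0, 0, 0],
  ],
)

```text
clock: 12.58
position: [0.5733, -0.1202, 0.0707]
ee_rot: [1.0, -0.002, 0.001, 0.0]
ft_force: [3.2, 0.2, 0.3]
grip_width: 0.363
```

move_arm(
  claw=[0.36, 0.36, 0.36, 0.36, 0.36, 0.36, 0.36],
  dp=[
    [-0.0248, -0.0004, 0],
    [-0.0248, -0.0004, 0],
    [-0.0248, -0.0004, 0],
    [-0.0248, -0.0004, 0],
    [-0.0248, -0.0004, 0],
    [-0.0248, -0.0004, 0],
    [-0.0248, -0.0004, 0],
  ],
  turn=[
    [0, 0, 0.0382],
    [0, 0, 0.0382],
    [0, 0, 0.0382],
    [0, 0, 0.0382],
    [0, 0, 0.0382],
    [0, 0, 0.0382],
    [0, 0, 0.0382],
  ],
)

```text
clock: 13.17
position: [0.5391, -0.1161, 0.0707]
ee_rot: [0.994, -0.107, 0.001, -0.0]
ft_force: [5.2, 1.2, -1.8]
grip_width: 0.359
```

```bash
cat >> h.py <<'E'
B=np.array([.5773,.0453])
def st(save=None):
    o=manip.get_obs();M=R.from_quat(o["ee_rot"]).as_matrix();x=M[:,0];f=np.array(o["ft_force"])
    p=np.array(o["position"])+M@[0,0,-.0187]; d=p[:2]-B
    yaw=np.arctan2(x[1],x[0]); 
    print("clk",round(o["clock"],2),"pos",np.round(o["position"],4),"tooltheta",round(-yaw,3),"polar th",round(np.arctan2(-d[0],-d[1]),3),"r",np.hypot(*d).round(4),"f_tool",(M.T@f).round(1),"w",round(o["grip_width"],3))
    if save:
        im=cams.camera("wrist"); cv2.imwrite(f"pics/{save}.png",cv2.resize(im[:,:,::-1],None,fx=1.5,fy=1.5));np.savez(save,im=im,T=wT(o))
    return o
E
python3 -c "
from h import *
st('w13')"
```

```text
clk 13.17 pos [ 0.5391 -0.1161  0.0707] tooltheta 0.214 polar th 0.232 r 0.1658 f_tool [ 4.8 -2.3  1.8] w 0.359
```

View pics/w13.png

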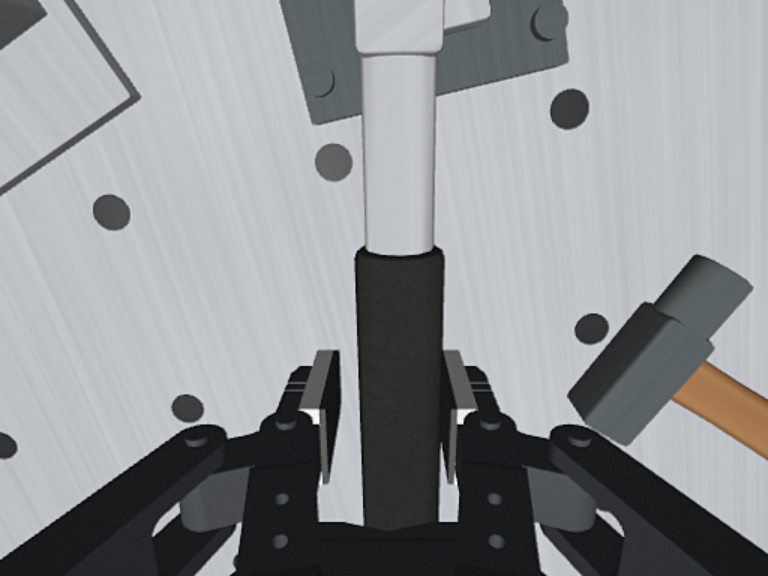

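move_arm(
  claw=[0.36, 0.36, 0.36, 0.36, 0.36, 0.36],
  dp=[
    [-0.0124, 0, 0],
    [-0.0124, 0, 0],
    [-0.0124, 0, 0],
    [-0.0124, 0, 0],
    [-0.0124, 0, 0],
    [-0.0124, 0, 0],
  ],
  turn=[
    [0, 0, 0.019],
    [0, 0, 0.019],
    [0, 0, 0.019],
    [0, 0, 0.019],
    [0, 0, 0.019],
    [0, 0, 0.019],
  ],
)

```text
clock: 13.72
position: [0.524, -0.1125, 0.0704]
ee_rot: [0.988, -0.152, 0.0, -0.0]
ft_force: [4.5, 2.3, -1.5]
grip_width: 0.355
```

```bash
python3 -c "
from h import *
st()"
```

```text
clk 13.72 pos [ 0.524  -0.1125  0.0704] tooltheta 0.304 polar th 0.326 r 0.1666 f_tool [ 3.6 -3.5  1.5] w 0.355
```

move_arm(
  claw=[0.36, 0.36, 0.36, 0.36],
  dp=[
    [-0.0124, 0, 0],
    [-0.0124, 0, 0],
    [-0.0124, 0, 0],
    [-0.0124, 0, 0],
  ],
  turn=[
    [0, 0, 0.019],
    [0, 0, 0.019],
    [0, 0, 0.019],
    [0, 0, 0.019],
  ],
)

```text
clock: 14.05
position: [0.5144, -0.1095, 0.0704]
ee_rot: [0.983, -0.181, 0.0, 0.0]
ft_force: [5.4, 0.4, 0.2]
grip_width: 0.359
```

```bash
python3 -c "
from h import *
st()"
```

```text
clk 14.05 pos [ 0.5144 -0.1095  0.0704] tooltheta 0.364 polar th 0.386 r 0.1671 f_tool [ 5.  -2.3 -0.2] w 0.359
```

move_arm(
  claw=[0.36, 0.36, 0.36, 0.36],
  dp=[
    [-0.0124, -0.002, 0],
    [-0.0124, -0.002, 0],
    [-0.0124, -0.002, 0],
    [-0.0124, -0.002, 0],
  ],
  turn=[
    [0, 0, 0.019],
    [0, 0, 0.019],
    [0, 0, 0.019],
    [0, 0, 0.019],
  ],
)

```text
clock: 14.38
position: [0.5076, -0.1061, 0.0712]
ee_rot: [0.978, -0.211, 0.002, 0.001]
ft_force: [10.6, -5.8, -0.5]
grip_width: 0.355
```

```bash
python3 -c "
from h import *
st()"
```

```text
clk 14.38 pos [ 0.5076 -0.1061  0.0712] tooltheta 0.425 polar th 0.432 r 0.1667 f_tool [12.   0.9  0.6] w 0.355
```

move_arm(
  claw=[0.36, 0.36, 0.36, 0.36],
  dp=[
    [-0.0124, 0, 0],
    [-0.0124, 0, 0],
    [-0.0124, 0, 0],
    [-0.0124, 0, 0],
  ],
  turn=[
    [0, 0, 0.019],
    [0, 0, 0.019],
    [0, 0, 0.019],
    [0, 0, 0.019],
  ],
)

```text
clock: 14.72
position: [0.4988, -0.1019, 0.0713]
ee_rot: [0.971, -0.24, 0.002, 0.001]
ft_force: [11.0, -5.8, -1.3]
grip_width: 0.359
```

```bash
python3 -c "
from h import *
st()"
```

```text
clk 14.72 pos [ 0.4988 -0.1019  0.0713] tooltheta 0.485 polar th 0.49 r 0.1668 f_tool [12.5 -0.   1.3] w 0.359
```

Force jumped to 12 N and stays there, so the bolt is tight and the handle is breaking over. I'll look before going further.

```bash
python3 -c "
from h import *
st('w14')"
```

```text
clk 14.72 pos [ 0.4988 -0.1019  0.0713] tooltheta 0.485 polar th 0.49 r 0.1668 f_tool [12.5 -0.   1.3] w 0.359
```

View pics/w14.png

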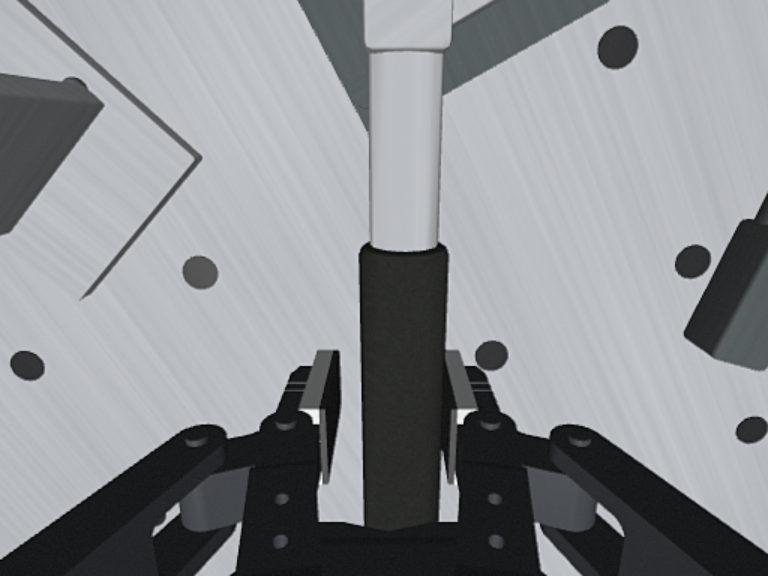

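```bash
cat >> h.py <<'E'
def handle(name,pts):
    """handle axis from centre pixels (1.5x picture) at z=.088: direction theta, offset of bolt from line -> kink"""
    T=np.load(name+".npz")["T"]; P=np.array([onz("wrist",u/1.5,v/1.5,.088,T)[:2] for u,v in pts])
    c=P.mean(0); d=np.linalg.svd(P-c)[2][0]; d=d if d[1]<0 else -d
    th=np.arctan2(-d[0],-d[1]); b=B-c; off=d[0]*b[1]-d[1]*b[0]
    print(name,"theta",th.round(3),"bolt offset mm",(off*1e3).round(2),"kink",np.arcsin(off/.045).round(3),"-> head",(th-np.arcsin(off/.045)).round(3), "pts",P.round(4).tolist())
E
python3 -c "
from h import *
handle('w11',[(389.5,150),(390,210),(391,362)])
handle('w13',[(399,52),(400,255),(400.5,500)])
handle('w14',[(408.5,50),(403.5,250),(401,500)])
"
```

```text
w11 theta -0.002 bolt offset mm -0.26 kink -0.006 -> head 0.003 pts [[0.5777, -0.0379], [0.5779, -0.0747], [0.5781, -0.1813]]
w13 theta 0.203 bolt offset mm 0.99 kink 0.022 -> head 0.181 pts [[0.5619, -0.0247], [0.5521, -0.0729], [0.5361, -0.1505]]
w14 theta 0.488 bolt offset mm -4.04 kink -0.09 -> head 0.578 pts [[0.5472, -0.0204], [0.524, -0.063], [0.4864, -0.1347]]
```

move_arm(
  claw=[0.36, 0.36, 0.36, 0.36, 0.36, 0.36, 0.36],
  dp=[
    [-0.009, 0, 0],
    [-0.009, 0, 0],
    [-0.009, 0, 0],
    [-0.009, 0, 0],
    [-0.009, 0, 0],
    [-0.009, 0, 0],
    [0, 0, 0],
  ],
  turn=[
    [0, 0, 0.019],
    [0, 0, 0.019],
    [0, 0, 0.019],
    [0, 0, 0.019],
    [0, 0, 0.019],
    [0, 0, 0.019],
    [0, 0, 0],
  ],
)

```text
clock: 15.35
position: [0.4895, -0.0961, 0.0713]
ee_rot: [0.959, -0.283, 0.003, 0.0]
ft_force: [11.6, -4.5, -1.6]
grip_width: 0.36
```

```bash
python3 -c "
from h import *
st('w15')
im=cams.camera('scene');cv2.imwrite('pics/s15.png',cv2.resize(im[165:245,185:375,::-1],None,fx=4.2,fy=4.2,interpolation=cv2.INTER_CUBIC))"
```

```text
clk 15.35 pos [ 0.4895 -0.0961  0.0713] tooltheta 0.574 polar th 0.556 r 0.1665 f_tool [12.1 -2.5  1.7] w 0.36
```

View pics/w15.png

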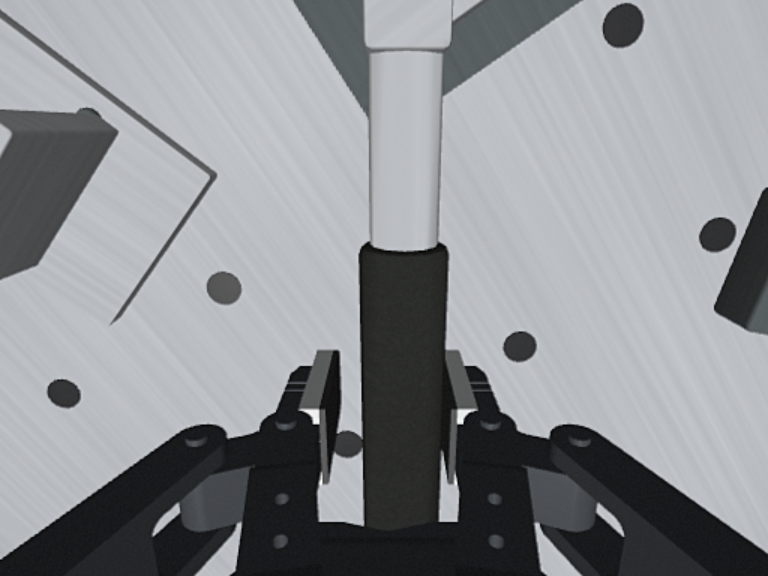

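View pics/s15.png

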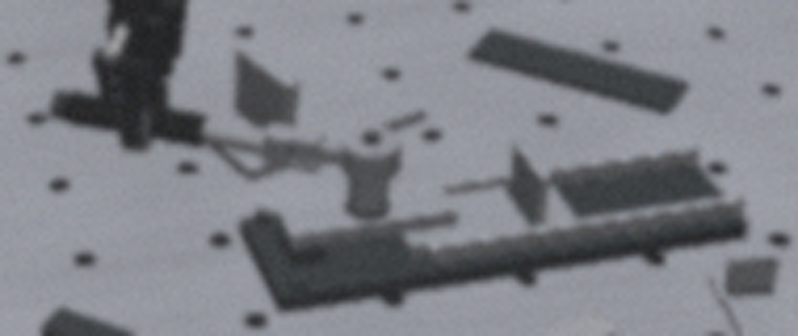

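```bash
python3 -c "
from h import *
handle('w15',[(408.5,49),(404,249),(401.5,500)])
"
```

```text
w15 theta 0.577 bolt offset mm -7.87 kink -0.176 -> head 0.752 pts [[0.545, -0.0191], [0.5183, -0.0594], [0.4743, -0.1277]]
```

Kink is about 0.18–0.19 rad. I'll go a little further to be clearly past 10° while staying well short of 19°.

move_arm(
  claw=[0.36, 0.36, 0.36, 0.36],
  dp=[
    [-0.009, 0, 0],
    [-0.009, 0, 0],
    [-0.005, 0, 0],
    [0, 0, 0],
  ],
  turn=[
    [0, 0, 0.019],
    [0, 0, 0.019],
    [0, 0, 0.01],
    [0, 0, 0],
  ],
)

```text
clock: 15.78
position: [0.4858, -0.0935, 0.0713]
ee_rot: [0.954, -0.301, 0.003, 0.0]
ft_force: [11.9, -3.9, -1.3]
grip_width: 0.358
```

```bash
python3 -c "
from h import *
st('w16')"
```

```text
clk 15.78 pos [ 0.4858 -0.0935  0.0713] tooltheta 0.612 polar th 0.583 r 0.1663 f_tool [12.  -3.7  1.3] w 0.358
```

View pics/w16.png

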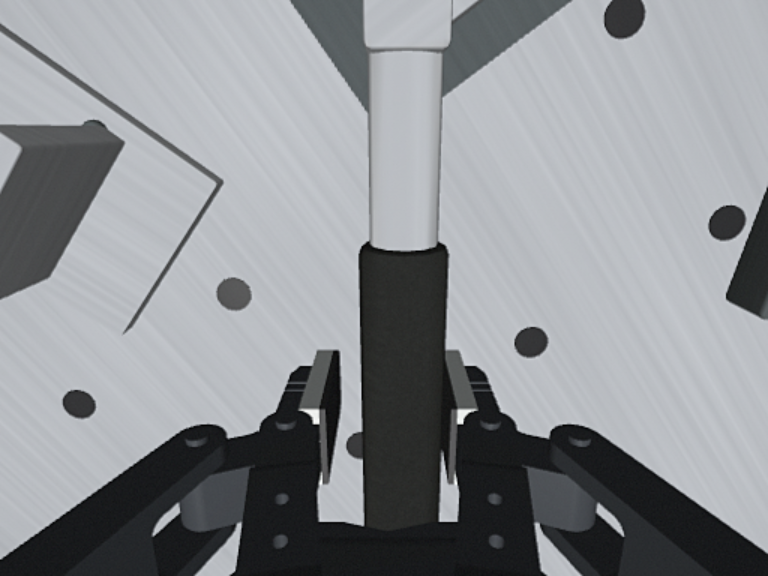

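move_arm(
  claw=[0.36, 0.36, 0.36, 0.36, 0.36, 0.36, 0.36],
  dp=[
    [0.015, 0, 0],
    [0.018, 0, 0],
    [0.018, 0, 0],
    [0.018, 0, 0],
    [0.015, 0, 0],
    [0.012, 0, 0],
    [0, 0, 0],
  ],
  turn=[
    [0, 0, -0.034],
    [0, 0, -0.038],
    [0, 0, -0.038],
    [0, 0, -0.038],
    [0, 0, -0.034],
    [0, 0, -0.025],
    [0, 0, 0],
  ],
)

```text
clock: 16.42
position: [0.5025, -0.104, 0.0713]
ee_rot: [0.975, -0.222, 0.003, 0.0]
ft_force: [11.0, -4.6, -1.1]
grip_width: 0.362
```

```bash
python3 -c "
from h import *
st()"
```

```text
clk 16.42 pos [ 0.5025 -0.104   0.0713] tooltheta 0.448 polar th 0.465 r 0.167 f_tool [11.9 -0.6  1.2] w 0.362
```

move_arm(
  claw=[0.36, 0.36, 0.36, 0.36, 0.36, 0.36],
  dp=[
    [0.009, 0, 0],
    [0.009, 0, 0],
    [0.009, 0, 0],
    [0.008, 0, 0],
    [0.006, 0, 0],
    [0, 0, 0],
  ],
  turn=[
    [0, 0, -0.018],
    [0, 0, -0.018],
    [0, 0, -0.018],
    [0, 0, -0.01],
    [0, 0, 0],
    [0, 0, 0],
  ],
)

```text
clock: 16.92
position: [0.5096, -0.1072, 0.0712]
ee_rot: [0.98, -0.198, 0.002, 0.001]
ft_force: [10.3, -4.5, -0.5]
grip_width: 0.359
```

```bash
python3 -c "
from h import *
st()"
```

```text
clk 16.92 pos [ 0.5096 -0.1072  0.0712] tooltheta 0.399 polar th 0.418 r 0.1668 f_tool [11.3  0.1  0.6] w 0.359
```

move_arm(
  claw=[0.36, 0.36, 0.36, 0.36, 0.36],
  dp=[
    [0.006, 0, 0],
    [0.006, 0, 0],
    [0.006, 0, 0],
    [0.006, 0, 0],
    [0, 0, 0],
  ],
  turn=[
    [0, 0, 0],
    [0, 0, 0],
    [0, 0, 0],
    [0, 0, 0],
    [0, 0, 0],
  ],
)

```text
clock: 17.33
position: [0.5118, -0.108, 0.0702]
ee_rot: [0.98, -0.198, -0.0, 0.0]
ft_force: [3.5, -1.8, 1.0]
grip_width: 0.362
```

```bash
python3 -c "
from h import *
st('w17')"
```

```text
clk 17.33 pos [ 0.5118 -0.108   0.0702] tooltheta 0.398 polar th 0.404 r 0.1667 f_tool [ 3.9  0.3 -1. ] w 0.362
```

View pics/w17.png

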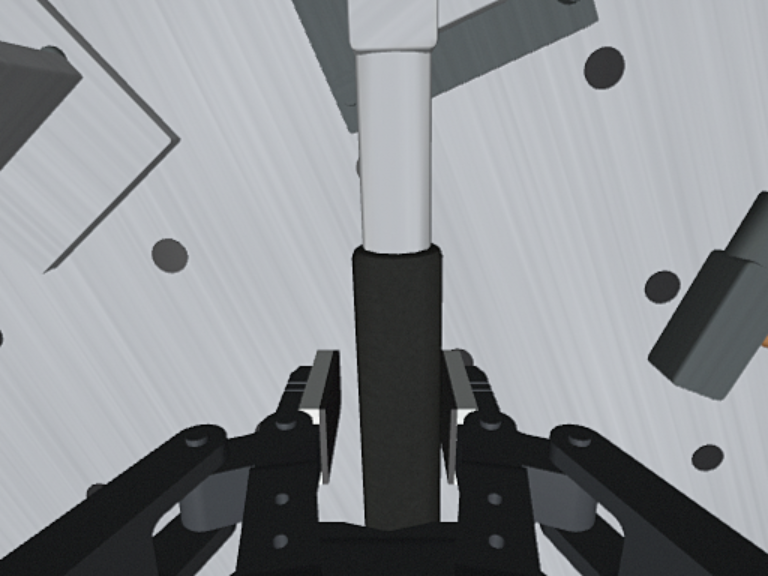

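move_arm(
  claw=[0.36, 0.36, 0.36, 0.45, 0.6, 0.6, 0.6],
  dp=[
    [0.008, 0, 0],
    [0.008, 0, 0],
    [0.004, 0, 0],
    [0, 0, 0],
    [0, 0, 0],
    [0, 0, 0],
    [0, 0, 0],
  ],
  turn=[
    [0, 0, 0],
    [0, 0, 0],
    [0, 0, 0],
    [0, 0, 0],
    [0, 0, 0],
    [0, 0, 0],
    [0, 0, 0],
  ],
)

```text
clock: 17.97
position: [0.5158, -0.1087, 0.0702]
ee_rot: [0.98, -0.197, -0.0, 0.0]
ft_force: [-1.5, 0.7, -0.9]
grip_width: 0.603
```

```bash
python3 -c "
from h import *
st('w18')"
```

```text
clk 17.97 pos [ 0.5158 -0.1087  0.0702] tooltheta 0.396 polar th 0.38 r 0.1659 f_tool [-1.7 -0.1  0.9] w 0.603
```

View pics/w18.png

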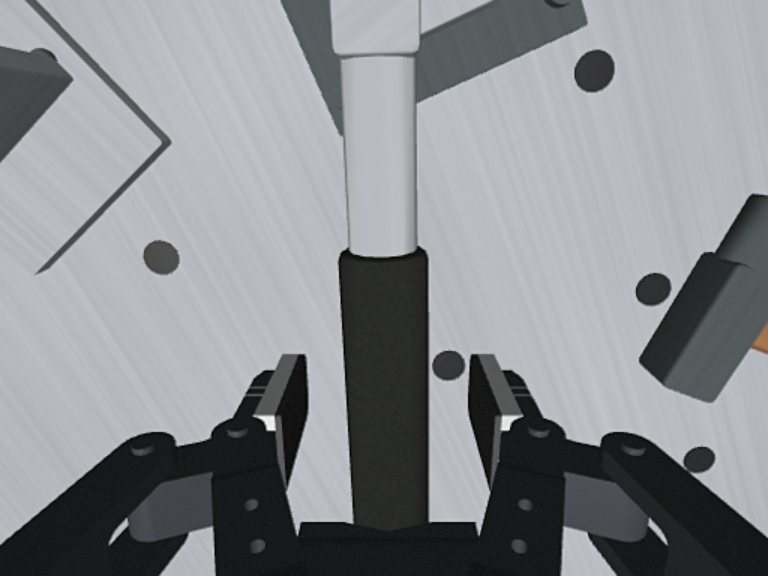

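Clear on both sides (pads at 307 and 470, sleeve 340–428). Rise.

move_arm(
  claw=[0.6, 0.6, 0.6, 0.6, 0.6, 0.6, 0.6, 0.6],
  dp=[
    [0, 0, -0.06],
    [0, 0, -0.12],
    [0, 0, -0.18],
    [0, 0, -0.2],
    [0, 0, -0.2],
    [0, -0.1, -0.15],
    [0, -0.15, -0.1],
    [0, -0.1, 0],
  ],
  turn=[
    [0, 0, 0],
    [0, 0, 0],
    [0, 0, 0],
    [0, 0, 0],
    [0, 0, 0],
    [0, 0, 0],
    [0, 0, 0],
    [0, 0, 0],
  ],
)

```text
clock: 18.68
position: [0.5451, -0.042, 0.2787]
ee_rot: [0.98, -0.197, 0.004, -0.001]
ft_force: [-0.3, 0.7, 0.3]
grip_width: 0.596
```

move_arm(
  claw=[0.6, 0.6, 0.6, 0.6],
  dp=[
    [0, -0.18, 0],
    [0, -0.1, 0],
    [0, 0, 0],
    [0, 0, 0],
  ],
  turn=[
    [0, 0, 0],
    [0, 0, 0],
    [0, 0, 0],
    [0, 0, 0],
  ],
)

```text
clock: 19.02
position: [0.5645, 0.0088, 0.2731]
ee_rot: [0.981, -0.196, 0.0, -0.0]
ft_force: [-0.4, -0.1, -0.4]
grip_width: 0.601
```

```bash
python3 -c "
from h import *
st('w19')
im=cams.camera('scene');cv2.imwrite('pics/s19.png',cv2.resize(im[165:245,185:375,::-1],None,fx=4.2,fy=4.2,interpolation=cv2.INTER_CUBIC))"
```

```text
clk 19.02 pos [0.5645 0.0088 0.2731] tooltheta 0.394 polar th 0.337 r 0.0387 f_tool [-0.3  0.2  0.4] w 0.601
```

View pics/w19.png

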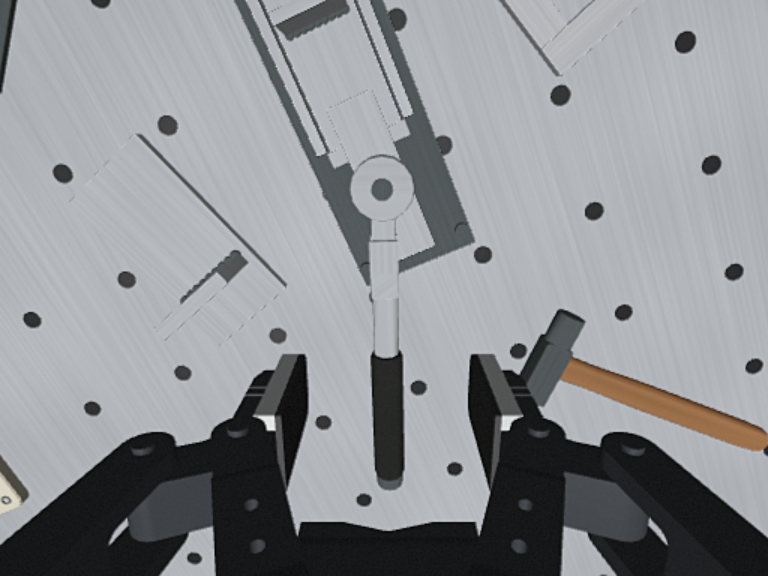

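View pics/s19.png

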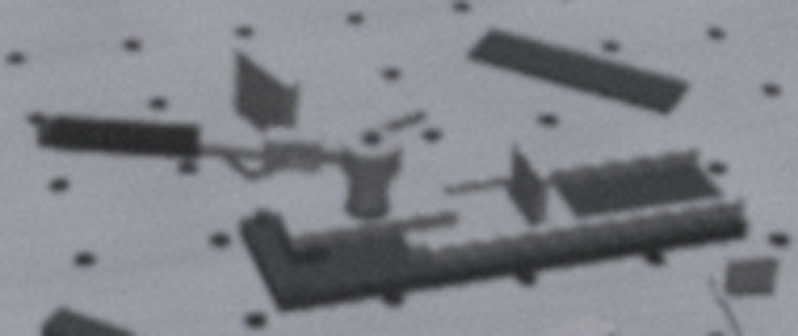

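```bash
python3 -c "
from h import *
handle('w19',[(384,300),(386.5,355),(389,475)])
T=np.load('w19.npz')['T']; print('bolt',onz('wrist',382/1.5,189/1.5,.1,T))
im=np.load('w19.npz')['im'];cv2.imwrite('pics/w19z.png',cv2.resize(im[0:130,150:300,::-1],None,fx=4.5,fy=4.5,interpolation=cv2.INTER_CUBIC))"
```

```text
w19 theta 0.369 bolt offset mm 1.65 kink 0.037 -> head 0.332 pts [[0.5471, -0.0274], [0.5322, -0.0679], [0.4934, -0.1667]]
bolt [0.57658272 0.04653524 0.1       ]
```

View pics/w19z.png

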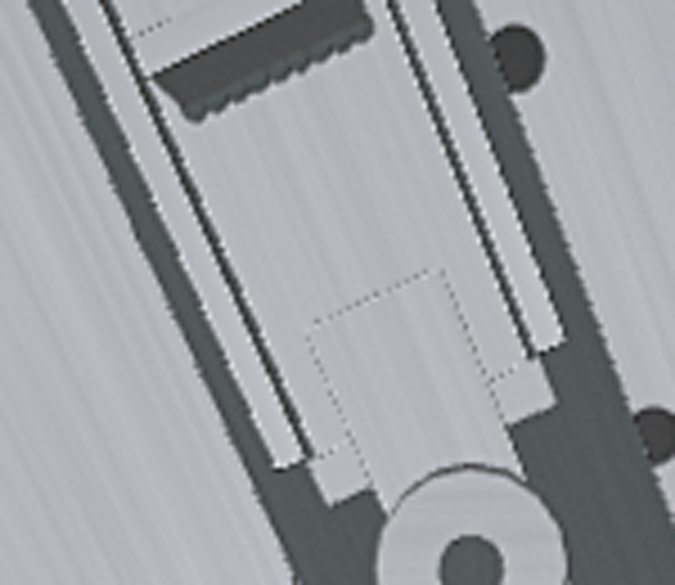

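```bash
python3 -c "
from h import *
print(manip.hand_in())"
```

```text
the job is handed in; nothing more can be done
None
```

The bracket is against the stop, the clamp bolt is tight and the wrench has clicked. I handed the job in at about 19 s with the gripper clear of everything.

- **Bracket:** I gripped it by the tab and slid it about 74 mm along the rails, creeping the last few millimetres. The push levelled off at 10–12 N against the stop. The last picture shows no gap on either side of the strap.
- **Clamp bolt:** I pushed the wrench handle clockwise with one finger, at about 4–5 N of drag. The force rose to 12 N at about 0.4 rad and stayed there, so the bolt was tight and the handle was breaking over.
- **Break-over:** The camera showed a kink of about 0.18 rad. I went a little further, to about 0.22 rad (12–13°) by the tool's motion; that last bit was not measured separately in the picture. That is well short of the end stop.
- **Release:** I let the handle ease back until the force was gone, opened the fingers and rose straight up.

**Last checks:** The handle looks straight in the final views.
- **Handle straightness:** The measured line missed the bolt axis by 1.7 mm, on the side opposite the kink. I took that as measuring error.
- **Final handle angle:** It measured 0.37 rad against 0.39–0.40 rad when tight. That is either measuring error or a slight ratchet back.
- **Other objects:** The arm touched none of them, and those visible in the last pictures look unmoved. I did not measure their positions again.

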